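# Pin up a length gauge and hold its arm at the index

## Robot

A 6-joint arm with a two-finger parallel gripper is mounted at the origin on a cart in front of the work surface, level with it; the furniture and walls round the work are solid. World frame = base frame: x ahead of the robot, y to its left, z up, the work surface at z = 0. Lengths are in m, angles in degrees, forces in N, time in s.
With the tool pointing down it reaches from about 0.275 to 0.875 m from the base axis. Payload 12.5 kg.
Tool frame: the origin (TCP) lies at the very end of the fingers, on their centre line; the grasp point (between the pads) lies 19 mm behind it (grip_point_offset is the distance from the TCP to the grasp point, in m); z points along the fingers, x is the direction in which the jaws open and shut, and the axes are right-handed (so a half turn about z gives the same grasp; the last joint's range is limited). The gripper opens to 85 mm and grips with 20 to 120 N. Pads are 22 mm wide; open, the fingers measure 114 mm over their backs; the gripper's body (76 mm by 85 mm) begins 54 mm behind the grasp point. The pads swing forward as they close: fully open they stand 13 mm farther back than shut.
Start: joints at [65.34, 20.094, 94.641, -0, 65.266, -4.847], TCP at [0.186, 0.517, 0.231] pointing down, gripper open.
Joint ranges: [-157.81, 157.81], [-45, 120.19], [0.68, 151.7], [-89.99, 269.99], [4.06, 180], [-164.3, 164.3]. Speed limits (degrees/s): [127.2, 127.2, 159.86, 180, 180, 180].

## Interface

Orientations are given as a 3x3 rotation matrix whose columns are the frame's x, y, z axes.
In Python, from plant import * gives the robot as it stands.
- The arm moves only by the tool arm_command, never from a script. Its argument "plan" is a list of rows, each an object of numbers: "dx", "dy", "dz": the shift along the tool's x, y, z in mm; "twist": the turn about the tool's z in degrees; "jaw": the closure, from 0 (fully open) to 1 (shut). A call has 1 to 20 rows; each row shifts and turns the pose as measured when the row begins, along the tool's axes as they then stand; what a row does not reach is not made up. A row lasts 1/10 s, in which the tool goes at most 50 mm and 8.59 degrees, less where a joint would pass 70% of its speed; a pose out of reach is approached as far as the arm can. A call is refused whole if a number of a shift passes 50 or a number of a turn 8.59, either way. A call with a gripper value outside its range is refused whole. The fingers move at their own pace and stop on an object; "squeeze" is the grip in N (left out, the last holds). Time passes only in rows, so rows that do not move let the fingers close. It gives the time, the measured TCP pose, the force and the opening at its end, in the units of the state.
- get_obs(): the state, without advancing time (a new reading comes with each control period).
- snapshot(name): name is "scene" or "top" or "wrist"; returns the picture (384x512x3 uint8, blue, green, red); there is no depth.
- calibration(name): a dict with "intrinsics" (3x3 intrinsics, pixels), "D" ([k1, k2, p1, p2, k3] as OpenCV has them; the pictures are not rectified), "R" (3x3) and "t" (3): a world point X has camera coordinates R X + t; the wrist camera has in their place "T_tool_cam" (4x4, takes a point from camera to tool coordinates, whose origin is the TCP and whose axes are the tool frame's). Camera axes: x right, y down, z forward; pixel columns grow to the right and rows downward; lengths in m; the calibration is good to about 2 mm. A picture is of the moment at which its call begins: read the wrist's pose just before it. calibration takes no time and is no camera call.
- hand_in(): hands the job in, once; it reports no verdict.
Trained networks look in the newest picture that a camera, given by its name, has taken for a name from the list of things; names that differ only in an ending like _2 or _b are one class to them, and where a whole thing is asked for, a point or a joint stands for the part that bears it (a point fixed in the world has none). Each returns a list of dicts, best first, with "confidence" (0 to 1); they miss things now and then, are a little off and sometimes report something else, mostly with a low value. They report only what shows in the picture. A call takes as long as a camera call.
- look_for(thing, camera): "location" ([x, y, z] in m, in the coordinates of the camera as it stood for that picture, good to about 4 mm: the middle of the surface that is visible of it).
- cut_out(thing, camera): "region" (384x512 bool, what is visible of it).
The state is a dict: "time": time; "q": joint angles; "qvel": joint speeds; "effort": joint torques, N m; "tool_pos": TCP position; "eef_rot": TCP orientation; "force": force on the tool from outside, world axes, zero at the start; "wrist_torque": the same for the moment, N m; "finger_gap": finger opening in m.
Only numpy, scipy, OpenCV 4.12 (cv2) and the standard library are available. Lean on these libraries where they do the work, as an engineer would, in place of code of your own. Each camera call takes 0.05 s, during which the arm holds its last target.

## Task

Drop the two gauge pins into the length gauge while its arm is still pushed in: the thick pin into the bore of the fixed block, the slim pin into the bore at the end of the telescoping arm, each down on its flange. Then squeeze the arm's grip so that its lock button is pressed in, draw the arm out until its pointer lines up with the index clip, and finish still holding the grip there, as the arm springs back when let go. Do not shift the index clip or disturb the hub, tin and tub lying around.

Things in the scene. Friction and masses are not known exactly. Their poses are not given: they have to be found in the camera images.
- length_gauge: Gauge fixed to the bench: bed plate 310 x 80 x 12 mm. Origin on the bench under the sleeve's mouth; x = the way the arm extends, y = the side with scale, index clip and button, z up. In its frame (mm): fixed block 44 x 44, top z 45, centred at x -125; sleeve x -101 to 0, y -15 to 15, top z 32, with a catch to z 42 at its mouth. Only the grip and pins stand over 45 mm.
- base_bore (a point): Centre of the mouth of the round through bore (16 mm wide, chamfered) in the top of the fixed block, 45 mm above the bench. Takes the thick pin.
- end_bore (a point): Centre of the mouth of the round through bore (12 mm wide, chamfered) in the top of the aluminium end block (34 x 36 mm, 55 mm beyond the grip centre) of the telescoping arm, 45 mm above the bench; moves with the arm. Takes the slim pin.
- extension (a joint): Extension of the telescoping arm in m along the gauge's +x: 0 pushed in (start), 0.085 fully out. A latch holds it at 0 to 2 mm until the lock button is pressed at least 4 mm; a spring of 2.3 N (in) to 3.5 N (out) pulls it back in.
- gauge_arm: Telescoping arm with an upright aluminium grip block, 28 mm long (gauge x), 26 mm across (gauge y), 28 to 76 mm above the bench. The cheek at gauge -y is plain, that at +y carries the lock button. Its origin is the gauge's, shifted by the extension along gauge x; axes as the gauge's. Moves along gauge x only.
- squeeze_point (a point): Where to pinch the grip, fingers closing along gauge y: 60 mm above the bench, halfway between the plain cheek (14 mm away) and the face of the fully pressed button (14 mm; 20 mm with the button out), so 28 mm wide pressed and 34 mm unpressed. Moves with the arm.
- lock_button (a joint): Travel of the lock button in m, towards gauge -y: 0 out, 0.006 fully in; springs out. Dark rectangular paddle, 20 mm long, 26 mm high, centred 60 mm above the bench. Needs 3 N to start moving and 8 N to go fully in, so grip with 20 N or more; keep it squeezed while drawing the arm out.
- pointer (a point): Tip of the thin steel pointer on the foot of the grip, over the scale, 20 mm above the bench. It moves along gauge x with the arm.
- clip_mark (a point): Tip of the thin steel mark on the index clip, 20 mm above the bench. The pointer must be level with it along gauge x.
- index_clip (a joint): Position of the small dark index clip (16 x 14 mm, up to 24 mm above the bench) on the scale at the bed's +y edge, in m: the arm's extension at which the pointer lines up with it. Stays as found; it slides when pushed with 4 N.
- pin_stand: Fixed dark wooden block, 44 (x) x 130 (y) x 34 mm, with two 16 mm bores 70 mm apart along its y (at y = -35 and +35 mm), in which the pins stand; either pin may be in either. Origin at the centre of its underside.
- thick_pin: Steel gauge pin, upright: 14 mm shank with tapered foot, 27 mm long, below a flange 26 mm wide and 4 mm thick; round ribbed head 22 mm wide from 4 to 38 mm above the origin. Origin on the axis at the flange's underside (at the bore's mouth when home); z up along the head. 90 g nominal.
- slim_pin: Like the thick pin but with a 10 mm shank and a head 14 mm wide (flange also 26 mm; shank 27 mm; head 4 to 38 mm above the origin, which lies at the flange's underside).
- bench_vice: Fixed obstacle between pin stand and gauge: iron bench vice, up to 126 mm above the bench; its handle at the front is 110 mm across (world y) and reaches 105 mm up, 130 mm nearer to the robot (world -x) than the origin, which lies 37 mm below the bench top.
- soak_tub: Fixed obstacle at the left: lidded tub, 370 x 340 mm, 195 mm high, origin at the centre of its underside.
- front_hub: Bystander: bicycle front hub, 94 x 64 x 45 mm, origin at the centre of its underside.
- patch_tin: Bystander: flat closed tin, 57 x 92 x 20 mm, origin at the centre of its underside.
- grease_tub: Bystander: round tub with lid, 72 mm wide, 62 mm high, origin at the centre of its underside.

How it is judged (in metres and radians):
On the way, in this order (a step that is already met when the one before it is completed fails the run):
1. both pins stand home in their bores, let go, the arm still pushed in (horizontal distance between thick_pin and base_bore below 0.0025 m and distance between thick_pin and base_bore below 0.0035 m and angle between each of thick_pin, slim_pin's own z axis and vertical below 0.1 rad and horizontal distance between slim_pin and end_bore below 0.0025 m and distance between slim_pin and end_bore below 0.0035 m and contact force between each of thick_pin, slim_pin and the fingers below 0.2 N and value of joint extension below 0.005 m), for 0.2 s.
2. the lock button is squeezed in, the arm still in (value of joint lock_button above 0.004 m and value of joint extension below 0.01 m and contact force between gauge_arm and the fingers above 2 N), for 0.05 s.
At the end, for the whole second after the job is handed in: Fingers press on the grip (over 2 N); the arm rests with its pointer within 4 mm of the clip mark along the gauge; thick pin in the fixed block, slim pin in the arm, upright, within 2.5 mm of the bore axis, flange home within 3.5 mm, untouched (horizontal distance between thick_pin and base_bore below 0.0025 m and distance between thick_pin and base_bore below 0.0035 m and angle between each of thick_pin, slim_pin's own z axis and vertical below 0.1 rad and horizontal distance between slim_pin and end_bore below 0.0025 m and distance between slim_pin and end_bore below 0.0035 m and contact force between each of thick_pin, slim_pin and the fingers below 0.2 N and x of pointer in the frame of clip_mark between -0.004 and 0.004 m and value of joint extension above 0.025 m and contact force between gauge_arm and the fingers above 2 N and velocity of joint extension between -0.01 and 0.01 m/s); the arm keeps its last pose, push and grip.
It fails at once if the index clip is shifted by more than 4 mm (distance of clip_mark from where it was at the start of the episode above 0.004 m).
It fails at once if the front hub is moved by more than 20 mm (distance of front_hub from where it was at the start of the episode above 0.02 m).
It fails at once if the patch tin is moved by more than 20 mm (distance of patch_tin from where it was at the start of the episode above 0.02 m).
It fails at once if the grease tub is moved by more than 20 mm (distance of grease_tub from where it was at the start of the episode above 0.02 m).
It also fails if it takes over 72 s, if anything falls off the work surface, if the arm or the gripper's body presses on something with over 40 N, if the wrist force passes 120 N, or if a joint passes its speed limit or range.

## Working session

There is one attempt and no reset: what is moved stays moved. The work goes in short steps, Python scripts to look and compute and a tool call to move; the robot and the scene stay as the last step left them, time stands still between calls to the robot, and variables do not carry over. Pictures are saved under pics/ and viewed, and the job is handed in when it is done.

Besides the shell and the picture viewer there is one more tool, called after "Emit:" as name(argument=value, ...) on one line, values as JSON. arm_command: Moves the arm, as the interface text tells. Its arguments: {"type":"object","properties":{"plan":{"type":"array"},"squeeze":{"type":"number"}},"required":["plan"]}

```bash
ls -la; mkdir -p pics; python3 - <<'E'
from plant import *
import cv2,numpy as np
o=get_obs(); print(o)
for n in ["scene","top","wrist"]:
    cv2.imwrite(f"pics/{n}0.png",snapshot(n)); print(n,calibration(n))
E
```

```text
total 12
drwxr-xr-x  3 agent agent 4096 Dec  6 09:26 .
drwxr-xr-x 23 root  root  4096 Dec  6 09:26 ..
drwxr-xr-x  2 agent agent 4096 Dec  6 09:26 pics
{'time': 0.0, 'q': array([ 6.53406724e+01,  2.01237305e+01,  9.46756527e+01,  1.05997978e-03,
        6.52643202e+01, -4.84785713e+00]), 'qvel': array([-0.00180297,  0.00429445, -0.04169305,  0.07676555, -0.0017297 ,
        0.02709732]), 'effort': array([ 1.21785779e-03, -5.06104910e+01, -2.91403341e+01, -4.53501036e-05,
        4.49448038e-03,  3.87878444e-06]), 'tool_pos': array([0.18625574, 0.51716951, 0.23077282]), 'eef_rot': array([[ 3.38933302e-01,  9.40810282e-01, -4.79151449e-04],
       [ 9.40809754e-01, -3.38933623e-01, -1.00342809e-03],
       [-1.10643600e-03, -1.10695162e-04, -9.99999382e-01]]), 'force': array([ 1.34501099,  0.23469915, -0.64063897]), 'wrist_torque': array([-0.01069713,  0.03681246, -0.01962943]), 'finger_gap': 0.08554628826531548}
scene {'intrinsics': array([[470.09527508,   0.        , 251.17289226],
       [  0.        , 470.09527508, 191.86992292],
       [  0.        ,   0.        ,   1.        ]]), 
[... 647 characters left out ...]
.21374923, -0.01674405, -0.97674505]]), 't': array([0.14427808, 0.497736  , 1.61718164])}
wrist {'intrinsics': array([[266.1794021 ,   0.        , 259.87984693],
       [  0.        , 266.1794021 , 191.60742784],
       [  0.        ,   0.        ,   1.        ]]), 'D': array([-0.03236837,  0.        ,  0.        ,  0.        ,  0.        ]), 'T_tool_cam': array([[ 9.99999119e-01, -1.19504360e-03, -5.77889169e-04,
         1.85891181e-04],
       [ 1.30467532e-03,  9.65099023e-01,  2.61881984e-01,
        -6.69350840e-02],
       [ 2.44759883e-04, -2.61882508e-01,  9.65099732e-01,
        -1.42990879e-01],
       [ 0.00000000e+00,  0.00000000e+00,  0.00000000e+00,
         1.00000000e+00]])}
```

View pics/scene0.png

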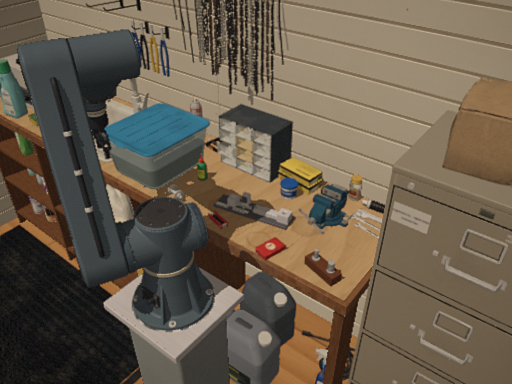

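View pics/top0.png

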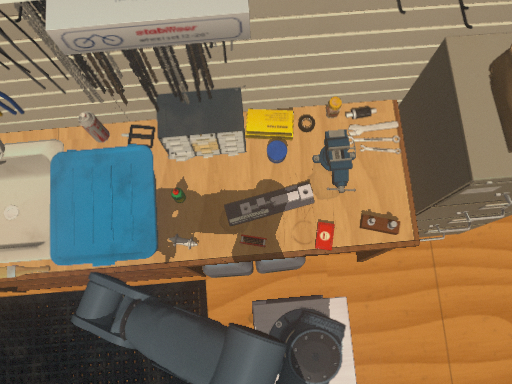

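View pics/wrist0.png

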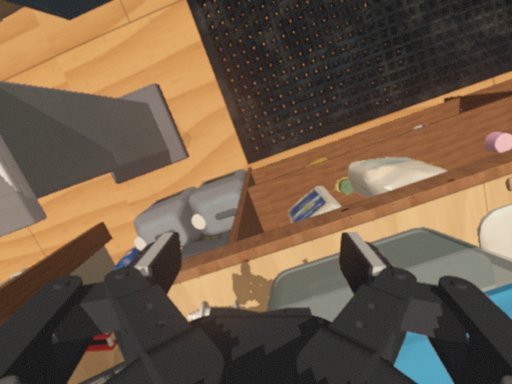

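```bash
cat > h.py <<'E'
from plant import *
import cv2,numpy as np
np.set_printoptions(precision=4,suppress=True)
def pose(name,obs=None):
    """R,t world->cam"""
    c=calibration(name)
    if name!='wrist': return np.array(c['R']),np.array(c['t'])
    o=obs or get_obs()
    T=np.eye(4);T[:3,:3]=o['eef_rot'];T[:3,3]=o['tool_pos']
    W=np.linalg.inv(T@np.array(c['T_tool_cam']))
    return W[:3,:3],W[:3,3]
def K(name):
    c=calibration(name); return np.array(c['intrinsics']),np.array(c['D'])
def proj(name,P,rt=None):
    R,t=rt or pose(name); k,d=K(name)
    return cv2.projectPoints(np.atleast_2d(np.array(P,float)),cv2.Rodrigues(R)[0],t,k,d)[0].reshape(-1,2)
def ray(name,uv,rt=None):
    R,t=rt or pose(name);k,d=K(name)
    p=cv2.undistortPoints(np.array(uv,float).reshape(-1,1,2),k,d).reshape(-1,2)
    dirs=np.c_[p,np.ones(len(p))]@R
    return -R.T@t,dirs
def onz(name,uv,z,rt=None):
    c,d=ray(name,uv,rt); s=(z-c[2])/d[:,2]; return c+d*s[:,None]
def towld(name,loc,rt=None):
    R,t=rt or pose(name); return R.T@(np.array(loc)-t)
def tri(obsl):
    """list of (name,uv,rt): least squares point"""
    A=np.zeros((3,3));b=np.zeros(3);L=[]
    for n,uv,rt in obsl:
        c,d=ray(n,[uv],rt);d=d[0]/np.linalg.norm(d[0]);M=np.eye(3)-np.outer(d,d);A+=M;b+=M@c;L.append((c,M))
    X=np.linalg.solve(A,b);return X,[np.linalg.norm(M@(X-c)) for c,M in L]
E
python3 - <<'E'
from h import *
for cam in ['top','scene']:
    im=snapshot(cam); cv2.imwrite(f'pics/{cam}1.png',im)
    for th in ['length_gauge','base_bore','end_bore','squeeze_point','pointer','clip_mark','pin_stand','thick_pin','slim_pin','bench_vice','soak_tub','front_hub','patch_tin','grease_tub']:
        r=look_for(th,cam)[:2]
        print(cam,th,[(round(x['confidence'],2),towld(cam,x['location'])) for x in r])
print(get_obs()['time'])
im=cv2.imread('pics/top1.png'); cv2.imwrite('pics/topz.png',cv2.resize(im[130:260,210:410],None,fx=4,fy=4,interpolation=cv2.INTER_CUBIC))
im=cv2.imread('pics/scene1.png'); cv2.imwrite('pics/scz.png',cv2.resize(im[160:290,200:390],None,fx=4,fy=4,interpolation=cv2.INTER_CUBIC))
E
```

```text
top length_gauge [(0.58, array([0.4886, 0.0759, 0.0152]))]
top base_bore [(0.88, array([0.4885, 0.0752, 0.0121]))]
top end_bore [(0.69, array([0.484 , 0.1167, 0.0475]))]
top squeeze_point [(0.5, array([0.4796, 0.1192, 0.0445]))]
top pointer [(0.66, array([0.4802, 0.1137, 0.044 ]))]
top clip_mark [(0.34, array([ 0.3775, -0.2966,  0.0299]))]
top pin_stand [(0.63, array([ 0.3808, -0.2994,  0.0289])), (0.35, array([0.4773, 0.1226, 0.0483]))]
top thick_pin [(0.41, array([ 0.3677, -0.327 ,  0.0692]))]
top slim_pin [(0.44, array([ 0.3937, -0.2687,  0.0404]))]
top bench_vice []
top soak_tub []
top front_hub []
top patch_tin [(0.91, array([ 0.3611, -0.1115,  0.0236]))]
top grease_tub [(0.79, array([0.6712, 0.0306, 0.0602]))]
scene length_gauge [(0.73, array([0.4743, 0.062 , 0.0196])), (0.53, array([0.6474, 0.0169, 0.0536]))]
scene base_bore [(0.92, array([0.4788, 0.0593, 0.0222]))]
scene end_bore [(0.7, array([0.4794, 0.1081, 0.0403]))]
scene squeeze_point [(0.73, array([0.4756, 0.1096, 0.0425])), (0.73, array([ 0.358 , -0.3366,  0.06  ]))]
scene pointer [(0.53, array([0.4711, 0.1054, 0.0413]))]
scene clip_mark []
scene pin_stand [(0.58, array([0.3805, 0.3743, 0.0321]))]
scene thick_pin []
scene slim_pin []
scene bench_vice []
scene soak_tub []
scene front_hub [(0.42, array([0.3753, 0.3723, 0.0331]))]
scene patch_tin [(0.91, array([ 0.3492, -0.1157,  0.022 ])), (0.74, array([0.4695, 0.0945, 0.0573]))]
scene grease_tub [(0.25, array([ 0.3855, -0.271 ,  0.0505]))]
1.65
```

View pics/topz.png

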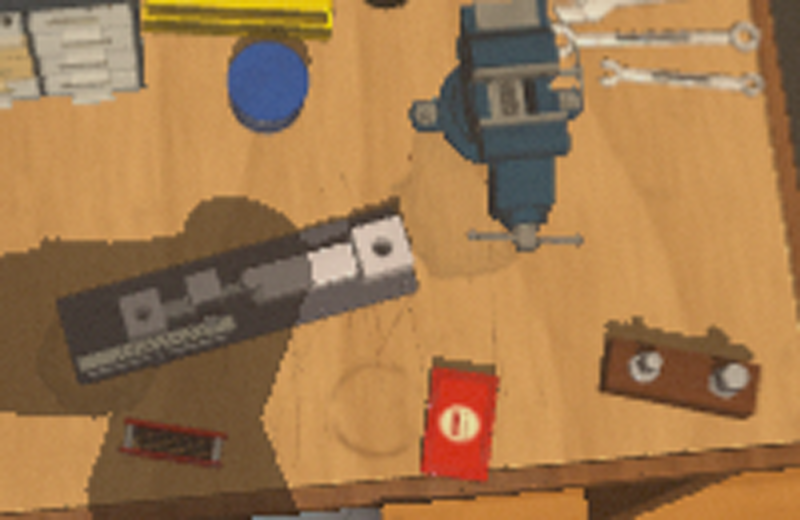

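View pics/scz.png

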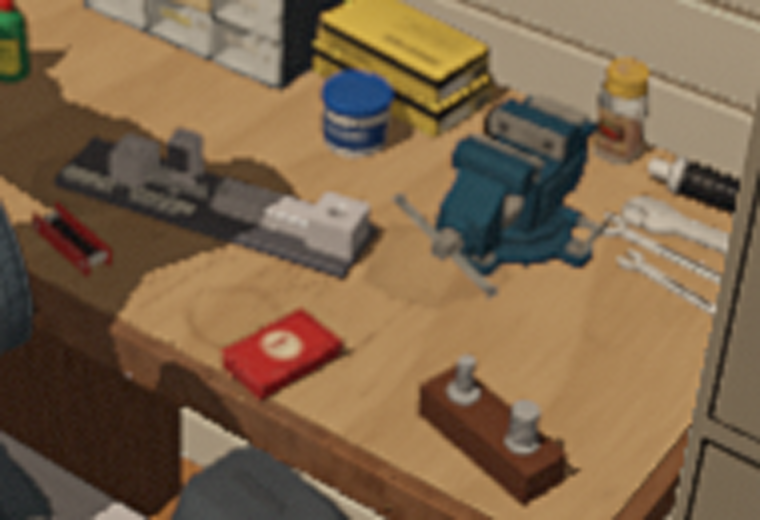

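```bash
python3 - <<'E'
from h import *
def z2p(u,v): return (210+u/4-0.375,130+v/4-0.375)
for n,u,v,z in [('fixed',383,247,.045),('end',143,312,.045),('grip',205,285,.076),('slimtop',650,357,.072),('thicktop',737,375,.072),('vicehandleL',470,236,.06),('vicehandleR',580,240,.06),('tin',460,425,.02),
  ('stand c',607,390,.034),('stand d',752,415,.034),('bedA',62,300,.012),('bedB',82,383,.012),('bedC',416,292,.012)]:
    print(n,onz('top',[z2p(u,v)],z))
E
```

```text
fixed [[ 0.5155 -0.0562  0.045 ]]
end [[0.4769 0.1548 0.045 ]]
grip [[0.4892 0.1003 0.076 ]]
slimtop [[ 0.3952 -0.2668  0.072 ]]
thicktop [[ 0.3734 -0.3379  0.072 ]]
vicehandleL [[ 0.5151 -0.1299  0.06  ]]
vicehandleR [[ 0.5033 -0.2236  0.06  ]]
tin [[ 0.359  -0.1081  0.02  ]]
stand c [[ 0.3759 -0.2353  0.034 ]]
stand d [[ 0.3432 -0.3567  0.034 ]]
bedA [[0.5004 0.2251 0.012 ]]
bedB [[0.4256 0.2132 0.012 ]]
bedC [[ 0.48   -0.0844  0.012 ]]
```

Emit:
arm_command(plan=[{"twist":8},{"twist":8},{"twist":8},{"twist":8},{"twist":8},{"twist":8},{"twist":8},{"twist":8},{"twist":8},{"twist":8},{"twist":7}])

```text
$.plan[0]: bad value
```

Emit:
arm_command(plan=[{"dx":27,"dy":28},{"dx":27,"dy":28},{"dx":27,"dy":28},{"dx":27,"dy":28},{"dx":27,"dy":28},{"dx":27,"dy":28},{"dx":27,"dy":28},{"dx":27,"dy":28},{"dx":27,"dy":28},{"dx":27,"dy":28},{"dx":27,"dy":28},{"dx":27,"dy":28}])

```text
$.plan[0]: bad value
```

Emit:
arm_command(plan=[{"dx":0,"dy":0,"dz":0,"twist":8,"jaw":0},{"dx":0,"dy":0,"dz":0,"twist":8,"jaw":0},{"dx":0,"dy":0,"dz":0,"twist":8,"jaw":0},{"dx":0,"dy":0,"dz":0,"twist":8,"jaw":0},{"dx":0,"dy":0,"dz":0,"twist":8,"jaw":0},{"dx":0,"dy":0,"dz":0,"twist":8,"jaw":0},{"dx":0,"dy":0,"dz":0,"twist":8,"jaw":0},{"dx":0,"dy":0,"dz":0,"twist":8,"jaw":0},{"dx":0,"dy":0,"dz":0,"twist":8,"jaw":0},{"dx":0,"dy":0,"dz":0,"twist":8,"jaw":0},{"dx":0,"dy":0,"dz":0,"twist":8,"jaw":0}])

```text
time: 2.75
tool_pos: [0.1864, 0.5174, 0.2313]
eef_rot: [[0.932, -0.362, -0.0], [-0.362, -0.932, -0.0], [-0.0, 0.0, -1.0]]
force: [-0.1, 0.1, -0.1]
finger_gap: 0.0853
```

Emit:
arm_command(plan=[{"dx":29,"dy":26,"dz":0,"twist":0,"jaw":0},{"dx":29,"dy":26,"dz":0,"twist":0,"jaw":0},{"dx":29,"dy":26,"dz":0,"twist":0,"jaw":0},{"dx":29,"dy":26,"dz":0,"twist":0,"jaw":0},{"dx":29,"dy":26,"dz":0,"twist":0,"jaw":0},{"dx":29,"dy":26,"dz":0,"twist":0,"jaw":0},{"dx":29,"dy":26,"dz":0,"twist":0,"jaw":0},{"dx":29,"dy":26,"dz":0,"twist":0,"jaw":0},{"dx":29,"dy":26,"dz":0,"twist":0,"jaw":0},{"dx":29,"dy":26,"dz":0,"twist":0,"jaw":0},{"dx":29,"dy":26,"dz":0,"twist":0,"jaw":0}])

```text
time: 3.85
tool_pos: [0.3827, 0.1233, 0.2318]
eef_rot: [[0.932, -0.363, 0.004], [-0.363, -0.932, 0.003], [0.003, -0.004, -1.0]]
force: [0.7, -0.2, -0.9]
finger_gap: 0.0854
```

```bash
python3 - <<'E'
from h import *
import pickle
o=get_obs(); rt=pose('wrist',o); im=snapshot('wrist'); cv2.imwrite('pics/w1.png',im); pickle.dump(rt,open('w1.rt','wb'))
print(o['tool_pos'],o['qvel'])
print(proj('wrist',[[.5155,-.0562,.045],[.4769,.1548,.045],[.4892,.1003,.076]],rt))
for th in ['length_gauge','base_bore','end_bore','squeeze_point','lock_button','pointer','clip_mark','index_clip']:
    print(th,[(round(x['confidence'],2),towld('wrist',x['location'],rt)) for x in look_for(th,'wrist')[:2]])
E
```

```text
[0.3827 0.1233 0.2318] [-57.238    4.7264  -5.5515   0.0641   0.2584 -56.9653]
[[395.7245 258.3407]
 [323.4357 122.5945]
 [354.7212 164.8144]]
length_gauge [(0.66, array([0.4816, 0.1068, 0.014 ]))]
base_bore [(0.8, array([0.4841, 0.1098, 0.012 ])), (0.27, array([0.483 , 0.1167, 0.0452]))]
end_bore [(0.9, array([0.4811, 0.119 , 0.0465]))]
squeeze_point [(0.57, array([0.4801, 0.1167, 0.0458]))]
lock_button [(0.81, array([0.4703, 0.0947, 0.0563])), (0.52, array([0.4821, 0.1094, 0.0097]))]
pointer [(0.83, array([0.4756, 0.1168, 0.0446]))]
clip_mark [(0.31, array([0.4722, 0.1179, 0.0451]))]
index_clip [(0.66, array([0.4427, 0.1432, 0.0213])), (0.24, array([0.6518, 0.0419, 0.0578]))]
```

View pics/w1.png

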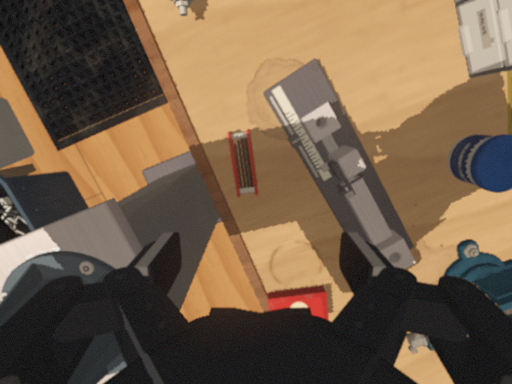

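```bash
cat >> h.py <<'E'
def go(target,psi=None,o=None):
    """print tool-frame shift (mm) and twist (deg) to target TCP"""
    o=o or get_obs(); R=np.array(o['eef_rot']); d=R.T@(np.array(target)-o['tool_pos'])*1000
    p=np.degrees(np.arctan2(R[1,0],R[0,0]))
    tw=None if psi is None else -(psi-p)
    print('t',o['time'],'pos',o['tool_pos'],'psi %.2f'%p,'shift',d.round(1),'twist',tw,'F',o['force'],'gap',o['finger_gap'])
E
python3 -c "
from h import *
go([.385,-.30,.19],-17)"
```

```text
t 4.3 pos [0.3818 0.1257 0.2316] psi -21.16 shift [156.6 396.   40.3] twist -4.163774503418537 F [-0.0861 -0.3958 -1.0712] gap 0.08543483118009114
```

Emit:
arm_command(plan=[{"dx":16,"dy":39,"dz":4,"twist":-1,"jaw":0},{"dx":16,"dy":39,"dz":4,"twist":-1,"jaw":0},{"dx":16,"dy":39,"dz":4,"twist":-1,"jaw":0},{"dx":16,"dy":39,"dz":4,"twist":-1,"jaw":0},{"dx":16,"dy":39,"dz":4,"twist":0,"jaw":0},{"dx":16,"dy":39,"dz":4,"twist":0,"jaw":0},{"dx":16,"dy":39,"dz":4,"twist":0,"jaw":0},{"dx":16,"dy":39,"dz":4,"twist":0,"jaw":0},{"dx":16,"dy":39,"dz":4,"twist":0,"jaw":0},{"dx":10,"dy":25,"dz":4,"twist":0,"jaw":0},{"dx":0,"dy":0,"dz":0,"twist":0,"jaw":0},{"dx":0,"dy":0,"dz":0,"twist":0,"jaw":0}])

```text
time: 5.5
tool_pos: [0.4185, -0.286, 0.1893]
eef_rot: [[0.962, -0.272, 0.008], [-0.272, -0.962, 0.004], [0.007, -0.006, -1.0]]
force: [-0.2, 1.0, -0.4]
finger_gap: 0.0855
```

```bash
cat >> h.py <<'E'
import pickle
def wsnap(tag):
    o=get_obs(); rt=pose('wrist',o); im=snapshot('wrist'); cv2.imwrite(f'pics/{tag}.png',im); pickle.dump(rt,open(f'{tag}.rt','wb')); return o,rt,im
E
python3 - <<'E'
from h import *
o,rt,im=wsnap('w2')
print(o['qvel'])
for th in ['thick_pin','slim_pin','pin_stand']:
    print(th,[(round(x['confidence'],2),towld('wrist',x['location'],rt)) for x in look_for(th,'wrist')[:2]])
go([.385,-.30,.19],-17)
E
```

```text
[-0.3703  0.9324 -0.6824 -0.198  -0.1852 -0.3009]
thick_pin [(0.72, array([ 0.3723, -0.3322,  0.0706]))]
slim_pin [(0.68, array([ 0.3919, -0.2656,  0.0455]))]
pin_stand [(0.65, array([ 0.382 , -0.2933,  0.0406]))]
t 5.7 pos [ 0.4186 -0.2855  0.1898] psi -15.69 shift [-28.4  23.1  -0.6] twist 1.307784297567773 F [-0.2773  0.5129 -0.5146] gap 0.08521942175439781
```

View pics/w2.png

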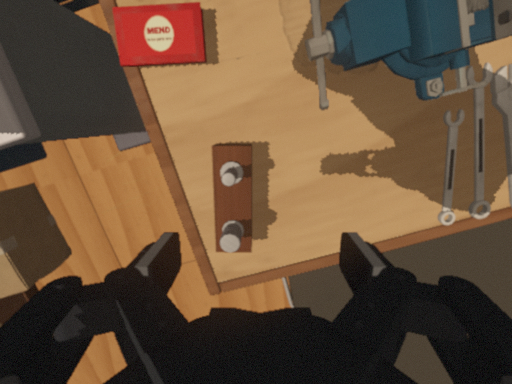

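Emit:
arm_command(plan=[{"dx":-14,"dy":-15,"dz":10,"twist":0,"jaw":0},{"dx":-14,"dy":-15,"dz":10,"twist":0,"jaw":0},{"dx":0,"dy":0,"dz":0,"twist":0,"jaw":0},{"dx":0,"dy":0,"dz":0,"twist":0,"jaw":0}])

```text
time: 6.1
tool_pos: [0.4004, -0.2458, 0.1707]
eef_rot: [[0.964, -0.267, 0.011], [-0.267, -0.964, 0.001], [0.01, -0.004, -1.0]]
force: [0.3, -0.1, 0.0]
finger_gap: 0.0854
```

```bash

python3 - <<'E'
from h import *
o,rt,im=wsnap('w3')
for th in ['thick_pin','slim_pin','pin_stand']:
    print(th,[(round(x['confidence'],2),towld('wrist',x['location'],rt)) for x in look_for(th,'wrist')[:2]])
    c=cut_out(th,'wrist')
    if c: 
        ys,xs=np.nonzero(c[0]['region']); print(xs.mean(),ys.mean(),xs.min(),xs.max(),ys.min(),ys.max())
go([.385,-.30,.19],-17)
a=cv2.imread('pics/w2.png')[130:270,180:290]; b=im[100:340,160:340]
cv2.imwrite('pics/w2z.png',cv2.resize(a,None,fx=4,fy=4,interpolation=cv2.INTER_CUBIC))
cv2.imwrite('pics/w3z.png',cv2.resize(b,None,fx=2.5,fy=2.5,interpolation=cv2.INTER_CUBIC))
E
```

```text
thick_pin [(0.9, array([ 0.3746, -0.3314,  0.0629]))]
254.85245901639345 270.37295081967216 244 266 252 289
slim_pin [(0.76, array([ 0.3876, -0.266 ,  0.0481])), (0.35, array([ 0.3629, -0.1103,  0.0179]))]
255.29979879275655 208.26760563380282 245 266 195 223
pin_stand [(0.67, array([ 0.3822, -0.2912,  0.0362]))]
255.54504094631483 222.64634516226872 235 277 173 284
t 6.45 pos [ 0.4001 -0.2464  0.1702] psi -15.55 shift [  0.   55.6 -20.1] twist 1.4548236608806988 F [-0.1181 -0.2318  0.1445] gap 0.0853578310075311
```

View pics/w2z.png

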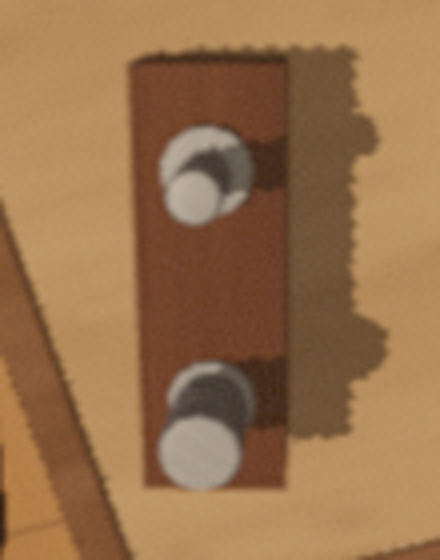

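View pics/w3z.png

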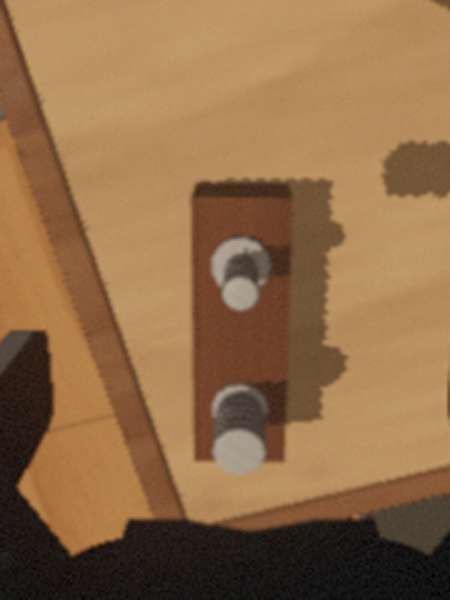

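```bash

python3 - <<'E'
from h import *
r2=pickle.load(open('w2.rt','rb'));r3=pickle.load(open('w3.rt','rb'))
for n,a,b,z in [('slimtop',(227.9,178.9),(255.7,217.3),.072),('thicktop',(229.6,242.9),(255.3,280.1),.072),('slimfl',(231.1,172.6),(256.1,205.7),.038)]:
    print(n,tri([('wrist',a,r2),('wrist',b,r3)]),onz('wrist',[a],z,r2),onz('wrist',[b],z,r3))
print(onz('top',[(371.9,218.7),(394,223.4)],.072))
E
```

```text
slimtop (array([ 0.3904, -0.268 ,  0.073 ]), [np.float64(0.00013708512717686591), np.float64(0.0001370851271769219)]) [[ 0.3903 -0.2681  0.072 ]] [[ 0.3901 -0.2684  0.072 ]]
thicktop (array([ 0.3706, -0.3358,  0.0707]), [np.float64(4.02081399441066e-05), np.float64(4.020813994407847e-05)]) [[ 0.3709 -0.3352  0.072 ]] [[ 0.3709 -0.3349  0.072 ]]
slimfl (array([ 0.3902, -0.2682,  0.0368]), [np.float64(0.00025082813589057075), np.float64(0.000250828135890509)]) [[ 0.3902 -0.2681  0.038 ]] [[ 0.3906 -0.2677  0.038 ]]
[[ 0.3959 -0.2661  0.072 ]
 [ 0.3733 -0.3383  0.072 ]]
```

```bash

python3 - <<'E'
from h import *
go([.3708,-.335,.10],-16.2)
E
```

```text
t 6.45 pos [ 0.4001 -0.2464  0.1702] psi -15.55 shift [-5.1 93.6 69.7] twist 0.6548236608806981 F [-0.1181 -0.2318  0.1445] gap 0.0853578310075311
```

Emit:
arm_command(plan=[{"dx":-1,"dy":30,"dz":20,"twist":0,"jaw":0},{"dx":-2,"dy":30,"dz":20,"twist":0,"jaw":0},{"dx":-2,"dy":24,"dz":20,"twist":0,"jaw":0},{"dx":0,"dy":5,"dz":5,"twist":0,"jaw":0},{"dx":0,"dy":0,"dz":0,"twist":0,"jaw":0}])

```text
time: 6.95
tool_pos: [0.3725, -0.3347, 0.1037]
eef_rot: [[0.963, -0.268, 0.013], [-0.268, -0.964, -0.0], [0.013, -0.003, -1.0]]
force: [0.6, 0.0, 0.7]
finger_gap: 0.0851
```

```bash

python3 - <<'E'
from h import *
go([.3708,-.335,.042],-16.2)
E
```

```text
t 6.95 pos [ 0.3725 -0.3347  0.1037] psi -15.53 shift [-2.3  1.  61.7] twist 0.6722560792898289 F [0.6053 0.0234 0.7114] gap 0.08506125302199229
```

Emit:
arm_command(plan=[{"dx":-1,"dy":1,"dz":15,"twist":0,"jaw":0},{"dx":-1,"dy":0,"dz":15,"twist":0,"jaw":0},{"dx":0,"dy":0,"dz":15,"twist":0,"jaw":0},{"dx":0,"dy":0,"dz":12,"twist":0,"jaw":0},{"dx":0,"dy":0,"dz":0,"twist":0,"jaw":0}])

```text
time: 7.45
tool_pos: [0.3742, -0.3335, 0.0488]
eef_rot: [[0.964, -0.266, 0.017], [-0.266, -0.964, -0.003], [0.017, -0.001, -1.0]]
force: [-0.3, -0.1, -0.4]
finger_gap: 0.0852
```

```bash

python3 - <<'E'
from h import *
go([.3708,-.335,.042],-16.2)
E
```

```text
t 7.45 pos [ 0.3742 -0.3335  0.0488] psi -15.43 shift [-3.   2.4  6.8] twist 0.766492022500012 F [-0.3345 -0.0898 -0.3863] gap 0.08515668993943581
```

Emit:
arm_command(plan=[{"dx":-3,"dy":2,"dz":6,"twist":0,"jaw":0},{"dx":0,"dy":0,"dz":0,"twist":0,"jaw":0}])

```text
time: 7.65
tool_pos: [0.3714, -0.3345, 0.0435]
eef_rot: [[0.964, -0.265, 0.018], [-0.265, -0.964, -0.004], [0.018, -0.001, -1.0]]
force: [0.0, -0.5, 0.2]
finger_gap: 0.0854
```

```bash

python3 - <<'E'
from h import *
go([.3708,-.335,.042],-16.2)
wsnap('w4')
E
```

```text
t 7.65 pos [ 0.3714 -0.3345  0.0435] psi -15.38 shift [-0.5  0.6  1.5] twist 0.8242630885085145 F [ 0.0005 -0.529   0.2038] gap 0.08539132396682818
```

View pics/w4.png

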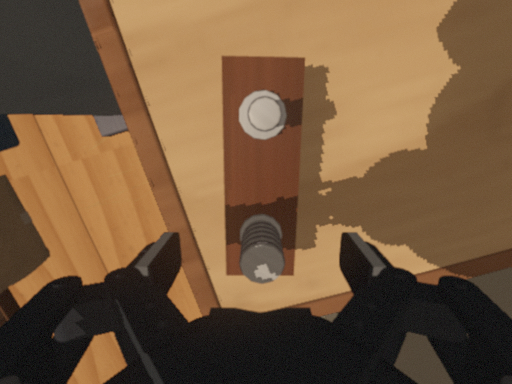

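Emit:
arm_command(plan=[{"dx":0,"dy":0,"dz":1,"twist":0,"jaw":1},{"dx":0,"dy":0,"dz":0,"twist":0,"jaw":1},{"dx":0,"dy":0,"dz":0,"twist":0,"jaw":1},{"dx":0,"dy":0,"dz":0,"twist":0,"jaw":1},{"dx":0,"dy":0,"dz":0,"twist":0,"jaw":1},{"dx":0,"dy":0,"dz":0,"twist":0,"jaw":1}], squeeze=40)

```text
time: 8.3
tool_pos: [0.3722, -0.3354, 0.0445]
eef_rot: [[0.964, -0.265, 0.019], [-0.265, -0.964, -0.006], [0.02, 0.001, -1.0]]
force: [0.0, -0.4, -0.8]
finger_gap: 0.0208
```

Emit:
arm_command(plan=[{"dx":0,"dy":0,"dz":-8,"twist":0,"jaw":1},{"dx":0,"dy":0,"dz":-20,"twist":0,"jaw":1},{"dx":0,"dy":0,"dz":-35,"twist":0,"jaw":1},{"dx":0,"dy":0,"dz":-40,"twist":0,"jaw":1},{"dx":0,"dy":0,"dz":-40,"twist":0,"jaw":1}])

```text
time: 8.8
tool_pos: [0.3675, -0.3324, 0.189]
eef_rot: [[0.964, -0.266, 0.013], [-0.266, -0.964, 0.001], [0.012, -0.004, -1.0]]
force: [0.5, -0.3, -1.5]
finger_gap: 0.0211
```

```bash

python3 - <<'E'
from h import *
wsnap('w5')
go([.43,-.10,.20],10.4)
go([.515,.0,.20],10.4)
E
```

```text
t 8.85 pos [ 0.3694 -0.3345  0.1954] psi -15.40 shift [  -3.8 -242.1   -4.8] twist -25.80042202458825 F [ 3.5385 -3.0244  6.0732] gap 0.02093445275805029
t 8.85 pos [ 0.3694 -0.3345  0.1954] psi -15.40 shift [  51.6 -361.1   -3.8] twist -25.80042202458825 F [ 3.5385 -3.0244  6.0732] gap 0.02093445275805029
```

View pics/w5.png

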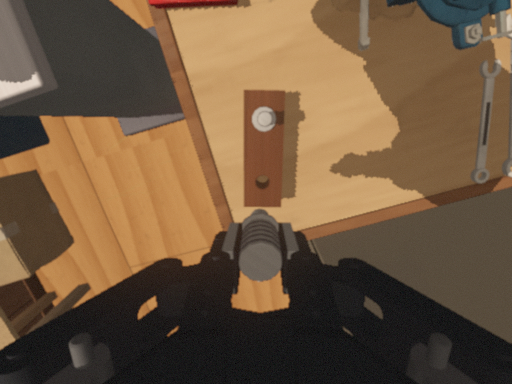

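Emit:
arm_command(plan=[{"dx":0,"dy":0,"dz":-3,"twist":-8.3,"jaw":1},{"dx":0,"dy":0,"dz":-3,"twist":-8.3,"jaw":1},{"dx":0,"dy":0,"dz":0,"twist":-8.3,"jaw":1},{"dx":15,"dy":-15,"dz":0,"twist":0,"jaw":1},{"dx":30,"dy":-30,"dz":0,"twist":0,"jaw":1},{"dx":30,"dy":-30,"dz":0,"twist":0,"jaw":1},{"dx":30,"dy":-30,"dz":0,"twist":0,"jaw":1},{"dx":30,"dy":-30,"dz":0,"twist":0,"jaw":1},{"dx":30,"dy":-30,"dz":0,"twist":0,"jaw":1},{"dx":20,"dy":-22,"dz":0,"twist":0,"jaw":1},{"dx":0,"dy":0,"dz":0,"twist":0,"jaw":1}])

```text
time: 9.95
tool_pos: [0.5228, -0.1097, 0.2096]
eef_rot: [[0.983, 0.18, 0.028], [0.18, -0.984, -0.013], [0.025, 0.018, -1.0]]
force: [-0.4, -0.2, -0.5]
finger_gap: 0.0206
```

```bash

python3 - <<'E'
from h import *
o,rt,im=wsnap('w6')
go([.5155,-.0562,.20],10.4)
print(proj('wrist',[[.5155,-.0562,.045],[.4769,.1548,.045]],rt))
E
```

```text
t 10.0 pos [ 0.5221 -0.1108  0.2096] psi 10.37 shift [  3.1 -55.1   8.6] twist -0.03373457271455926 F [ 0.2295  0.2552 -0.6575] gap 0.0204558520080296
[[ 258.9879  128.4581]
 [ 258.6153 -103.9903]]
```

View pics/w6.png

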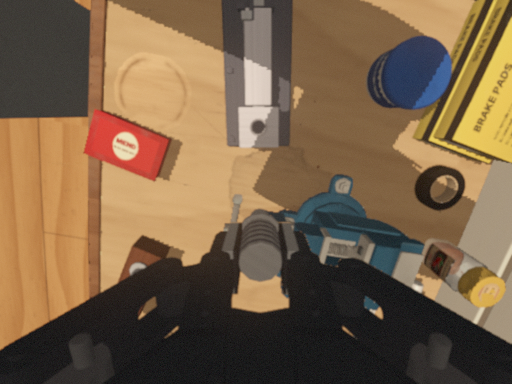

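Emit:
arm_command(plan=[{"dx":1,"dy":-15,"dz":15,"twist":0,"jaw":1},{"dx":0,"dy":-12,"dz":15,"twist":0,"jaw":1},{"dx":0,"dy":0,"dz":0,"twist":0,"jaw":1}])

```text
time: 10.3
tool_pos: [0.518, -0.0859, 0.179]
eef_rot: [[0.984, 0.178, 0.028], [0.179, -0.984, -0.015], [0.025, 0.019, -0.999]]
force: [0.5, 0.2, -0.9]
finger_gap: 0.0208
```

```bash

python3 - <<'E'
from h import *
o,rt,im=wsnap('w7')
go([.5155,-.0562,.20],10.4)
print(proj('wrist',[[.5155,-.0562,.045],[.4769,.1548,.045]],rt), o['eef_rot'])
a=cv2.imread('pics/w6.png')[90:160,210:310]; b=im[90:290,190:330]
cv2.imwrite('pics/w6z.png',cv2.resize(a,None,fx=6,fy=6,interpolation=cv2.INTER_CUBIC))
cv2.imwrite('pics/w7z.png',cv2.resize(b,None,fx=3,fy=3,interpolation=cv2.INTER_CUBIC))
E
```

```text
t 10.35 pos [ 0.5187 -0.0866  0.18  ] psi 10.28 shift [  2.8 -30.1 -20.5] twist -0.1160939476735301 F [ 0.2592 -0.2896 -1.2084] gap 0.020790415747720982
[[260.0099 153.7784]
 [259.3929 -98.4713]] [[ 0.9836  0.1782  0.028 ]
 [ 0.1787 -0.9838 -0.0147]
 [ 0.0249  0.0195 -0.9995]]
```

View pics/w6z.png

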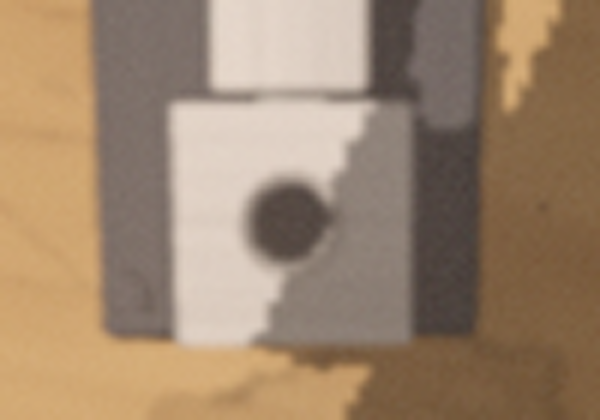

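View pics/w7z.png

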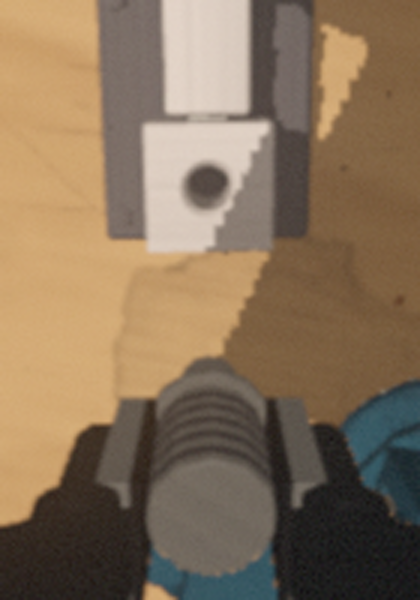

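```bash

python3 - <<'E'
from h import *
r6=pickle.load(open('w6.rt','rb'));r7=pickle.load(open('w7.rt','rb'))
a=(257.9,126.4);b=(258.7,151.3)
print(tri([('wrist',a,r6),('wrist',b,r7)]),onz('wrist',[a],.045,r6),onz('wrist',[b],.045,r7))
# head top in tool frame assuming tool z
T=np.array(calibration('wrist')['T_tool_cam'])
k,d=K('wrist')
for (uv,z) in [((260,260.7),-.0275),((260,260.7),-.0245),((259.7,208.7),.0375)]:
    p=cv2.undistortPoints(np.array([[uv]],float),k,d).reshape(2);v=T[:3,:3]@np.r_[p,1]; s=(z-T[2,3])/v[2]; print(T[:3,3]+v*s)
r4=pickle.load(open('w4.rt','rb')); print(onz('wrist',[(262,263)],.072,r4))
# fixed block edges for direction: from w6 bed left edge
E
```

```text
(array([ 0.5139, -0.0543,  0.0415]), [np.float64(6.194580600928264e-05), np.float64(6.194580600934437e-05)]) [[ 0.5139 -0.0542  0.045 ]] [[ 0.5137 -0.0539  0.045 ]]
[-0.0005 -0.0006 -0.0275]
[-0.0005  0.0011 -0.0245]
[-0.0008 -0.005   0.0375]
[[ 0.3711 -0.3348  0.072 ]]
```

```bash
cat >> h.py <<'E'
def intool(P,o=None):
    o=o or get_obs(); R=np.array(o['eef_rot']); v=R.T@(np.array(P)-o['tool_pos'])*1000
    print('t %.2f'%o['time'],'pos',o['tool_pos'],'psi %.2f'%np.degrees(np.arctan2(R[1,0],R[0,0])),'zax',R[:,2],'F',o['force'],'gap %.4f'%o['finger_gap'],'P in tool',v.round(2)); return v
E
python3 -c "
from h import *
intool([.5138,-.0541,.045])"
```

```text
t 10.35 pos [ 0.5187 -0.0866  0.18  ] psi 10.28 zax [ 0.0295 -0.0153 -0.9994] F [ 0.2592 -0.2896 -1.2084] gap 0.0208 P in tool [ -2.53 -35.6  134.31]
```

Emit:
arm_command(plan=[{"dx":-1,"dy":-17,"dz":10,"twist":0,"jaw":1},{"dx":-1,"dy":-17,"dz":20,"twist":0,"jaw":1},{"dx":0,"dy":0,"dz":30,"twist":0,"jaw":1},{"dx":0,"dy":0,"dz":20,"twist":0,"jaw":1},{"dx":0,"dy":0,"dz":0,"twist":0,"jaw":1}])

```text
time: 10.85
tool_pos: [0.5136, -0.0556, 0.0996]
eef_rot: [[0.984, 0.174, 0.035], [0.174, -0.985, -0.017], [0.032, 0.023, -0.999]]
force: [-0.1, 0.6, -0.6]
finger_gap: 0.0208
```

```bash

python3 - <<'E'
from h import *
o,rt,im=wsnap('w8')
intool([.5138,-.0541,.045])
cv2.imwrite('pics/w8z.png',cv2.resize(im[140:300,180:340],None,fx=3.5,fy=3.5,interpolation=cv2.INTER_CUBIC))
E
```

```text
t 10.90 pos [ 0.5142 -0.0557  0.1008] psi 10.05 zax [ 0.0368 -0.0172 -0.9992] F [ 0.1238 -0.3849 -0.5985] gap 0.0203 P in tool [-1.95 -2.95 55.71]
```

View pics/w8z.png

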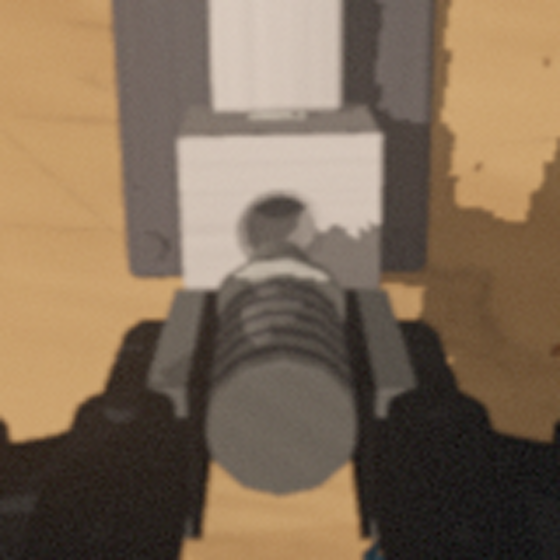

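Emit:
arm_command(plan=[{"dx":-1.5,"dy":-2.7,"dz":8,"twist":0,"jaw":1},{"dx":0,"dy":0,"dz":0,"twist":0,"jaw":1}])

```text
time: 11.1
tool_pos: [0.5132, -0.0537, 0.0941]
eef_rot: [[0.984, 0.173, 0.039], [0.174, -0.985, -0.018], [0.036, 0.024, -0.999]]
force: [-0.5, 0.8, -0.8]
finger_gap: 0.0207
```

```bash

python3 - <<'E'
from h import *
o,rt,im=wsnap('w9')
intool([.5138,-.0541,.045])
cv2.imwrite('pics/w9z.png',cv2.resize(im[140:300,180:340],None,fx=3.5,fy=3.5,interpolation=cv2.INTER_CUBIC))
E
```

```text
t 11.15 pos [ 0.5138 -0.0539  0.0948] psi 10.01 zax [ 0.0408 -0.018  -0.999 ] F [0.8973 0.2252 0.0332] gap 0.0208 P in tool [-1.92 -1.02 49.73]
```

View pics/w9z.png

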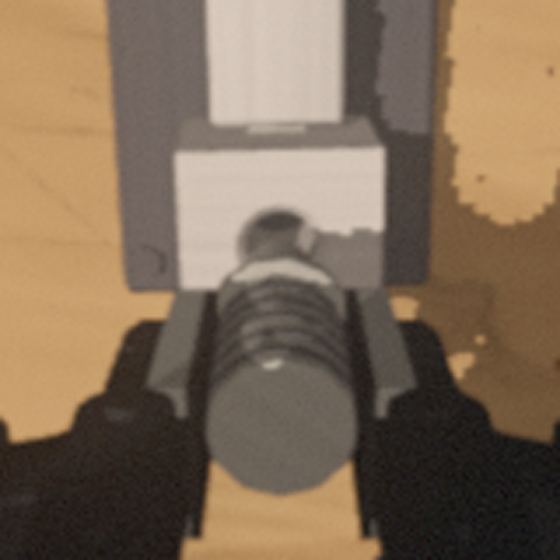

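Emit:
arm_command(plan=[{"dx":-2.5,"dy":-1,"dz":9,"twist":0,"jaw":1}])

```text
time: 11.25
tool_pos: [0.5128, -0.0538, 0.0869]
eef_rot: [[0.984, 0.173, 0.044], [0.174, -0.985, -0.019], [0.04, 0.026, -0.999]]
force: [-0.1, -0.2, -1.2]
finger_gap: 0.0213
```

```bash

python3 - <<'E'
from h import *
o,rt,im=wsnap('w10')
intool([.5138,-.0541,.045])
cv2.imwrite('pics/w10z.png',cv2.resize(im[140:300,180:340],None,fx=3.5,fy=3.5,interpolation=cv2.INTER_CUBIC))
E
```

```text
t 11.30 pos [ 0.5111 -0.0535  0.0849] psi 10.01 zax [ 0.0408 -0.0181 -0.999 ] F [-1.6172 -0.0552 -2.9818] gap 0.0208 P in tool [ 1.05  0.1  39.95]
```

View pics/w10z.png

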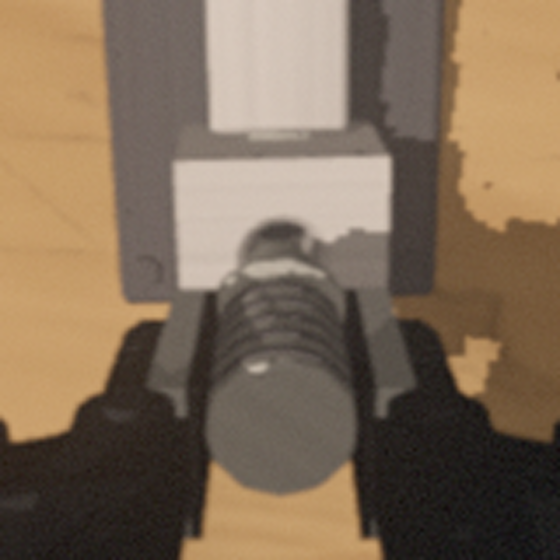

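```bash

python3 - <<'E'
from h import *
o,rt,im=wsnap('w11')
intool([.5138,-.0541,.045],o)
intool([.5138,-.0541,.045])
cv2.imwrite('pics/w11z.png',cv2.resize(im[140:300,180:340],None,fx=3.5,fy=3.5,interpolation=cv2.INTER_CUBIC))
E
```

```text
t 11.30 pos [ 0.5111 -0.0535  0.0849] psi 10.01 zax [ 0.0408 -0.0181 -0.999 ] F [-1.6172 -0.0552 -2.9818] gap 0.0208 P in tool [ 1.05  0.1  39.95]
t 11.35 pos [ 0.5109 -0.0534  0.085 ] psi 10.00 zax [ 0.0398 -0.0178 -0.999 ] F [ 0.1962  0.1097 -0.4277] gap 0.0203 P in tool [ 1.24  0.19 40.12]
```

View pics/w11z.png

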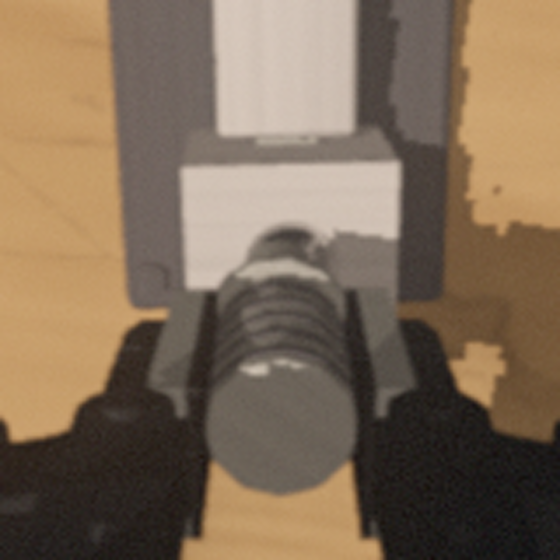

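Emit:
arm_command(plan=[{"dx":1.5,"dy":0.4,"dz":3,"twist":0,"jaw":1},{"dx":0,"dy":0,"dz":5,"twist":0,"jaw":1}])

```text
time: 11.55
tool_pos: [0.5133, -0.0538, 0.0772]
eef_rot: [[0.984, 0.173, 0.041], [0.174, -0.985, -0.018], [0.037, 0.025, -0.999]]
force: [0.4, -0.1, -0.6]
finger_gap: 0.0209
```

```bash

python3 - <<'E'
from h import *
o,rt,im=wsnap('w12')
intool([.5138,-.0541,.045],o)
intool([.5138,-.0541,.045])
cv2.imwrite('pics/w12z.png',cv2.resize(im[140:300,180:340],None,fx=3.5,fy=3.5,interpolation=cv2.INTER_CUBIC))
E
```

```text
t 11.55 pos [ 0.5133 -0.0538  0.0772] psi 10.00 zax [ 0.0408 -0.0181 -0.999 ] F [ 0.4366 -0.107  -0.6213] gap 0.0209 P in tool [-0.73 -0.42 32.17]
t 11.60 pos [ 0.513  -0.0538  0.0764] psi 10.00 zax [ 0.0403 -0.0179 -0.999 ] F [ 1.6289 -0.2405 -1.2479] gap 0.0206 P in tool [-0.45 -0.32 31.42]
```

View pics/w12z.png

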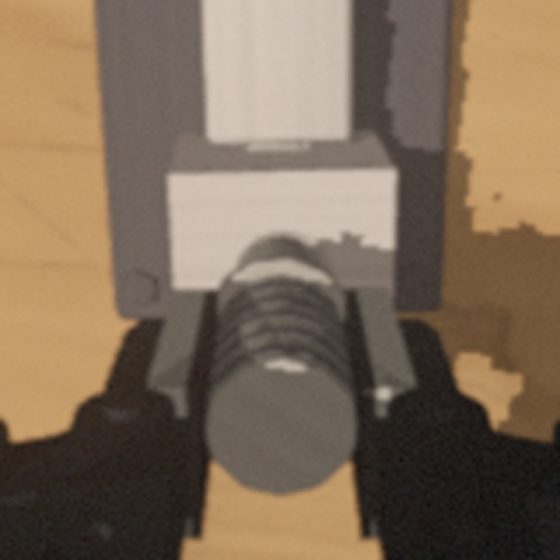

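Emit:
arm_command(plan=[{"dx":0,"dy":0,"dz":7,"twist":0,"jaw":1},{"dx":0,"dy":0,"dz":7,"twist":0,"jaw":1}])

```text
time: 11.8
tool_pos: [0.514, -0.0541, 0.0619]
eef_rot: [[0.984, 0.173, 0.041], [0.174, -0.985, -0.018], [0.037, 0.025, -0.999]]
force: [0.2, -0.2, -1.1]
finger_gap: 0.0209
```

```bash

python3 - <<'E'
from h import *
intool([.5138,-.0541,.045])
E
```

```text
t 11.80 pos [ 0.514  -0.0541  0.0619] psi 10.00 zax [ 0.0412 -0.0181 -0.999 ] F [ 0.1669 -0.1526 -1.131 ] gap 0.0209 P in tool [-0.82 -0.5  16.85]
```

Emit:
arm_command(plan=[{"dx":0,"dy":0,"dz":5,"twist":0,"jaw":1},{"dx":0,"dy":0,"dz":1,"twist":0,"jaw":1}])

```text
time: 12.0
tool_pos: [0.5143, -0.0544, 0.0552]
eef_rot: [[0.984, 0.173, 0.041], [0.174, -0.985, -0.018], [0.037, 0.025, -0.999]]
force: [-7.8, -0.1, 29.8]
finger_gap: 0.0207
```

```bash

python3 - <<'E'
from h import *
o,rt,im=wsnap('w13')
intool([.5138,-.0541,.045],o)
intool([.5138,-.0541,.045])
cv2.imwrite('pics/w13z.png',cv2.resize(im[140:300,180:340],None,fx=3.5,fy=3.5,interpolation=cv2.INTER_CUBIC))
E
```

```text
t 12.00 pos [ 0.5143 -0.0544  0.0552] psi 10.01 zax [ 0.0405 -0.0182 -0.999 ] F [-7.7509 -0.1167 29.8054] gap 0.0207 P in tool [-0.8  -0.61 10.22]
t 12.05 pos [ 0.5142 -0.0543  0.0554] psi 10.00 zax [ 0.0404 -0.0182 -0.999 ] F [-4.6322  0.7372 13.4099] gap 0.0207 P in tool [-0.75 -0.57 10.4 ]
```

View pics/w13z.png

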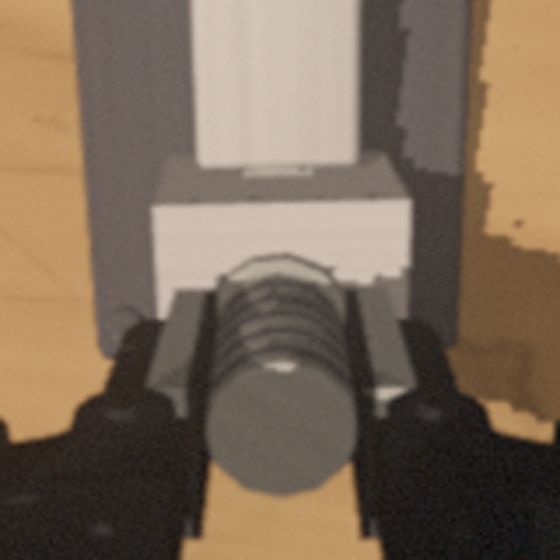

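Emit:
arm_command(plan=[{"dx":0,"dy":0,"dz":-0.5,"twist":0,"jaw":0},{"dx":0,"dy":0,"dz":0,"twist":0,"jaw":0},{"dx":0,"dy":0,"dz":0,"twist":0,"jaw":0},{"dx":0,"dy":0,"dz":-10,"twist":0,"jaw":0},{"dx":0,"dy":0,"dz":-30,"twist":0,"jaw":0},{"dx":0,"dy":0,"dz":-40,"twist":0,"jaw":0},{"dx":0,"dy":0,"dz":-40,"twist":0,"jaw":0},{"dx":0,"dy":0,"dz":0,"twist":0,"jaw":0}])

```text
time: 12.85
tool_pos: [0.5086, -0.0519, 0.1808]
eef_rot: [[0.984, 0.173, 0.038], [0.174, -0.985, -0.018], [0.034, 0.024, -0.999]]
force: [0.9, 0.7, -0.8]
finger_gap: 0.0853
```

```bash

python3 - <<'E'
from h import *
o,rt,im=wsnap('w14')
go([.3903,-.268,.12],-16.2)
print(o['eef_rot'])
E
```

```text
t 12.9 pos [ 0.5076 -0.0518  0.1785] psi 10.00 shift [-154.8  191.3   58.1] twist 26.197481434709033 F [ 0.0748  0.5534 -0.1032] gap 0.08530370949770814
[[ 0.9842  0.1729  0.0379]
 [ 0.1737 -0.9846 -0.0176]
 [ 0.0343  0.0239 -0.9991]]
```

View pics/w14.png

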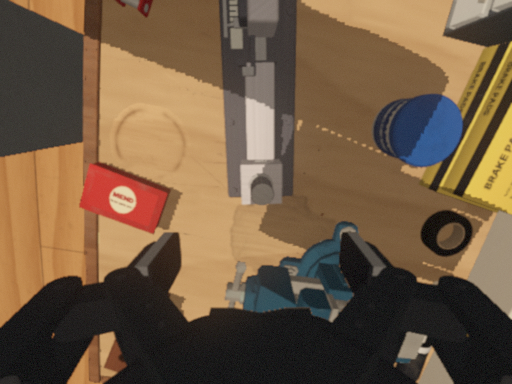

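Emit:
arm_command(plan=[{"dx":-25,"dy":31,"dz":0,"twist":0,"jaw":0},{"dx":-25,"dy":31,"dz":0,"twist":0,"jaw":0},{"dx":-25,"dy":31,"dz":0,"twist":0,"jaw":0},{"dx":-25,"dy":31,"dz":0,"twist":0,"jaw":0},{"dx":-25,"dy":31,"dz":0,"twist":0,"jaw":0},{"dx":-22,"dy":28,"dz":0,"twist":0,"jaw":0},{"dx":0,"dy":0,"dz":15,"twist":8.4,"jaw":0},{"dx":0,"dy":0,"dz":15,"twist":8.4,"jaw":0},{"dx":0,"dy":0,"dz":15,"twist":8.4,"jaw":0},{"dx":0,"dy":0,"dz":0,"twist":0,"jaw":0}])

```text
time: 13.9
tool_pos: [0.3871, -0.2637, 0.1246]
eef_rot: [[0.963, -0.27, 0.027], [-0.27, -0.963, -0.011], [0.028, 0.003, -1.0]]
force: [-0.7, 0.0, -0.0]
finger_gap: 0.0854
```

```bash

python3 - <<'E'
from h import *
intool([.3903,-.268,.072])
E
```

```text
t 13.90 pos [ 0.3871 -0.2637  0.1246] psi -15.65 zax [ 0.0265 -0.0107 -0.9996] F [-0.7362  0.0376 -0.0472] gap 0.0854 P in tool [ 2.72  3.14 52.69]
```

Emit:
arm_command(plan=[{"dx":2,"dy":2,"dz":20,"twist":0,"jaw":0},{"dx":1,"dy":1,"dz":25,"twist":0,"jaw":0},{"dx":0,"dy":0,"dz":25,"twist":0,"jaw":0},{"dx":0,"dy":0,"dz":5,"twist":0,"jaw":0},{"dx":0,"dy":0,"dz":0,"twist":0,"jaw":0}])

```text
time: 14.4
tool_pos: [0.3914, -0.2679, 0.0483]
eef_rot: [[0.968, -0.249, 0.026], [-0.249, -0.968, -0.01], [0.027, 0.003, -1.0]]
force: [0.3, -0.3, -0.5]
finger_gap: 0.0855
```

```bash

python3 - <<'E'
from h import *
intool([.3903,-.268,.072])
E
```

```text
t 14.40 pos [ 0.3914 -0.2679  0.0483] psi -14.43 zax [ 0.0256 -0.01   -0.9996] F [ 0.3199 -0.2748 -0.4981] gap 0.0855 P in tool [ -0.43   0.43 -23.74]
```

Emit:
arm_command(plan=[{"dx":-0.4,"dy":0.4,"dz":4,"twist":0,"jaw":0},{"dx":0,"dy":0,"dz":0,"twist":0,"jaw":1},{"dx":0,"dy":0,"dz":0,"twist":0,"jaw":1},{"dx":0,"dy":0,"dz":0,"twist":0,"jaw":1},{"dx":0,"dy":0,"dz":0,"twist":0,"jaw":1},{"dx":0,"dy":0,"dz":0,"twist":0,"jaw":1},{"dx":0,"dy":0,"dz":0,"twist":0,"jaw":1}], squeeze=40)

```text
time: 15.1
tool_pos: [0.3923, -0.2692, 0.0479]
eef_rot: [[0.969, -0.245, 0.029], [-0.245, -0.969, -0.013], [0.032, 0.006, -0.999]]
force: [-0.9, 0.7, 1.7]
finger_gap: 0.0125
```

```bash

python3 - <<'E'
from h import *
intool([.3903,-.268,.072])
E
```

```text
t 15.10 pos [ 0.3923 -0.2692  0.0479] psi -14.20 zax [ 0.0292 -0.0131 -0.9995] F [-0.8995  0.684   1.6832] gap 0.0125 P in tool [ -1.47  -0.55 -24.14]
```

Emit:
arm_command(plan=[{"dx":0,"dy":0,"dz":-8,"twist":0,"jaw":1},{"dx":0,"dy":0,"dz":-20,"twist":0,"jaw":1},{"dx":0,"dy":0,"dz":-40,"twist":0,"jaw":1},{"dx":0,"dy":0,"dz":-45,"twist":0,"jaw":1},{"dx":0,"dy":0,"dz":-45,"twist":0,"jaw":1},{"dx":0,"dy":0,"dz":0,"twist":-8.3,"jaw":1},{"dx":0,"dy":0,"dz":0,"twist":-8.3,"jaw":1},{"dx":0,"dy":0,"dz":0,"twist":-8.1,"jaw":1},{"dx":0,"dy":0,"dz":0,"twist":0,"jaw":1}])

```text
time: 16.0
tool_pos: [0.3869, -0.2664, 0.2165]
eef_rot: [[0.98, 0.196, 0.031], [0.197, -0.98, -0.014], [0.028, 0.02, -0.999]]
force: [-0.4, -0.2, -1.1]
finger_gap: 0.0128
```

```bash

python3 - <<'E'
from h import *
go([.485,.105,.21],10.4)
E
```

```text
t 16.0 pos [ 0.3869 -0.2664  0.2165] psi 11.36 shift [ 169.  -345.     4.2] twist 0.9554319155470665 F [-0.3789 -0.1845 -1.061 ] gap 0.01278717143192303
```

Emit:
arm_command(plan=[{"dx":10,"dy":-20,"dz":0,"twist":0.9,"jaw":1},{"dx":19,"dy":-39,"dz":0,"twist":0,"jaw":1},{"dx":19,"dy":-39,"dz":0,"twist":0,"jaw":1},{"dx":19,"dy":-39,"dz":0,"twist":0,"jaw":1},{"dx":19,"dy":-39,"dz":0,"twist":0,"jaw":1},{"dx":19,"dy":-39,"dz":0,"twist":0,"jaw":1},{"dx":19,"dy":-39,"dz":0,"twist":0,"jaw":1},{"dx":19,"dy":-39,"dz":0,"twist":0,"jaw":1},{"dx":19,"dy":-39,"dz":0,"twist":0,"jaw":1},{"dx":5,"dy":-8,"dz":0,"twist":0,"jaw":1},{"dx":0,"dy":0,"dz":0,"twist":0,"jaw":1}])

```text
time: 17.1
tool_pos: [0.4997, 0.1099, 0.2163]
eef_rot: [[0.991, 0.126, 0.032], [0.127, -0.992, -0.015], [0.03, 0.019, -0.999]]
force: [-0.7, -0.7, -2.3]
finger_gap: 0.0125
```

```bash

python3 - <<'E'
from h import *
o,rt,im=wsnap('w15')
print(o['qvel'])
go([.485,.105,.21],10.4)
print(proj('wrist',[[.4769,.1548,.045]],rt))
E
```

```text
[1.04   0.0431 0.1201 0.0153 0.2002 2.0728]
t 17.15 pos [0.4995 0.1093 0.2163] psi 7.28 shift [-15.1   2.3   5.9] twist -3.1244175316626643 F [ 0.677  -0.7884 -0.7204] gap 0.012149822723059036
[[241.2976 133.8385]]
```

View pics/w15.png

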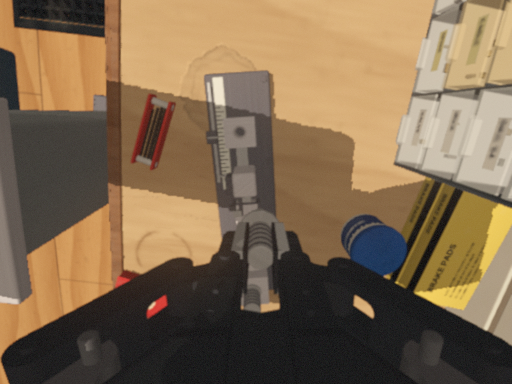

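Emit:
arm_command(plan=[{"dx":-8,"dy":-12,"dz":15,"twist":-1.5,"jaw":1},{"dx":-6,"dy":-12,"dz":15,"twist":-1.5,"jaw":1},{"dx":0,"dy":0,"dz":0,"twist":0,"jaw":1}])

```text
time: 17.45
tool_pos: [0.4823, 0.1273, 0.185]
eef_rot: [[0.985, 0.17, 0.032], [0.171, -0.985, -0.016], [0.029, 0.021, -0.999]]
force: [-0.7, 0.1, -0.9]
finger_gap: 0.0126
```

```bash

python3 - <<'E'
from h import *
o,rt,im=wsnap('w16')
go([.485,.105,.21],10.4)
a=cv2.imread('pics/w15.png')[60:240,190:300]; b=im[60:290,180:340]
cv2.imwrite('pics/w15z.png',cv2.resize(a,None,fx=5,fy=5,interpolation=cv2.INTER_CUBIC)[:900])
cv2.imwrite('pics/w15z.png',cv2.resize(a[:120],None,fx=5,fy=5,interpolation=cv2.INTER_CUBIC))
cv2.imwrite('pics/w16z.png',cv2.resize(b[:150],None,fx=4,fy=4,interpolation=cv2.INTER_CUBIC))
cv2.imwrite('pics/w16y.png',cv2.resize(b[90:],None,fx=4,fy=4,interpolation=cv2.INTER_CUBIC))
E
```

```text
t 17.5 pos [0.4832 0.127  0.1861] psi 9.81 shift [ -1.2  22.5 -23.5] twist -0.5918967233664318 F [-0.0799 -0.7846 -0.1151] gap 0.012130586971926186
```

View pics/w15z.png

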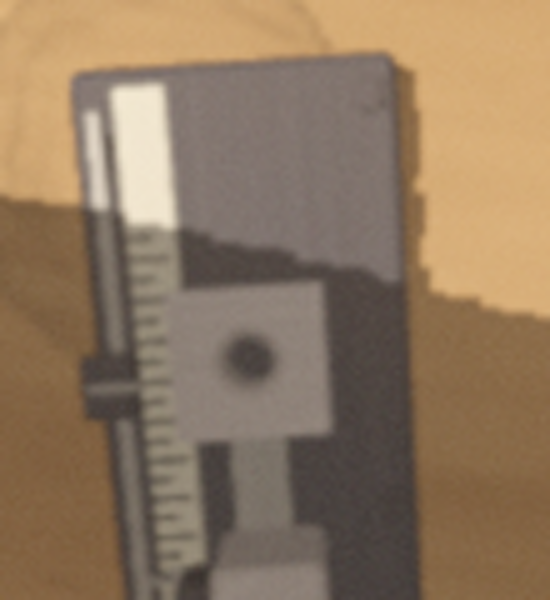

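View pics/w16z.png

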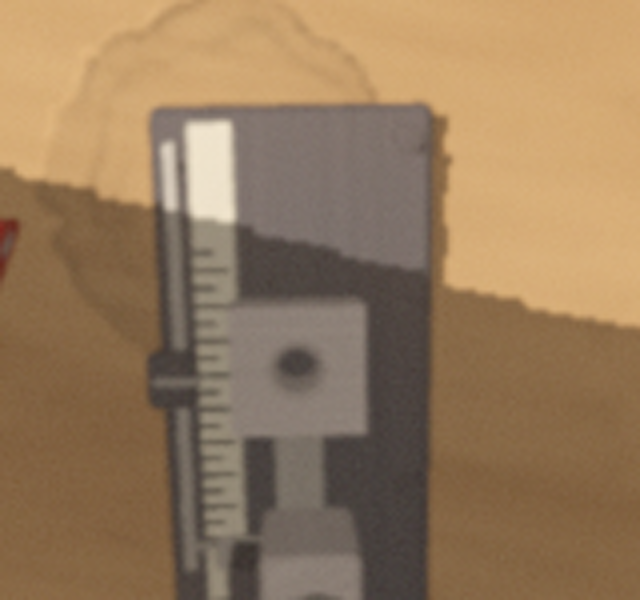

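View pics/w16y.png

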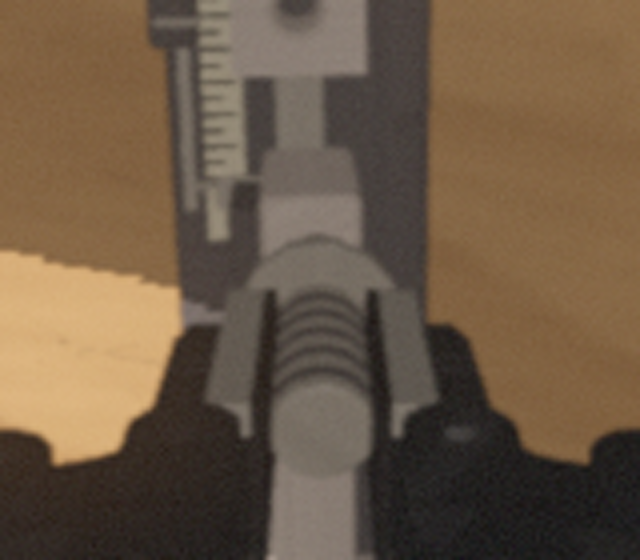

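```bash

python3 - <<'E'
from h import *
r5=pickle.load(open('w15.rt','rb'));r6=pickle.load(open('w16.rt','rb'))
def pr(n,a,b,z):
    print(n,tri([('wrist',a,r5),('wrist',b,r6)])[0],onz('wrist',[a],z,r5),onz('wrist',[b],z,r6))
pr('end',(239.6,131.6),(254.4,151.4),.045)
pr('clip',(217.2,137.2),(229.6,155.1),.02)
p=onz('wrist',[(229.6,195.9)],.02,r6)[0];c=onz('wrist',[(229.6,155.1)],.02,r6)[0]; print('pointer',p,'clip',c,np.linalg.norm(p-c))
bb=np.array([.5138,-.0541]); e=onz('wrist',[(254.4,151.4)],.045,r6)[0][:2]; d=e-bb; print('gauge x angle',np.degrees(np.arctan2(d[1],d[0])),np.linalg.norm(d))
T=np.array(calibration('wrist')['T_tool_cam']);k,dd=K('wrist')
for uv,z in [((259.9,256.1),-.0241)]:
    q=cv2.undistortPoints(np.array([[uv]],float),k,dd).reshape(2);v=T[:3,:3]@np.r_[q,1]; s=(z-T[2,3])/v[2]; print('head in tool',T[:3,3]+v*s)
u=d/np.linalg.norm(d); print('ext', (c-p)[:2]@u)
intool(np.r_[e,.045])
E
```

```text
end [0.4746 0.1569 0.0406] [[0.4747 0.1571 0.045 ]] [[0.4746 0.1576 0.045 ]]
clip [0.448  0.1462 0.0271] [[0.4468 0.1452 0.02  ]] [[0.4479 0.1453 0.02  ]]
pointer [0.4547 0.0965 0.02  ] clip [0.4479 0.1453 0.02  ] 0.04923412121318181
gauge x angle 100.4988955635856 0.21525856640342447
head in tool [-0.0006 -0.0012 -0.0241]
ext 0.04918592923736628
t 17.50 pos [0.4832 0.127  0.1861] psi 9.81 zax [ 0.0336 -0.016  -0.9993] F [-0.0799 -0.7846 -0.1151] gap 0.0121 P in tool [ -7.59 -34.63 140.21]
```

Emit:
arm_command(plan=[{"dx":-3,"dy":-17,"dz":0,"twist":0,"jaw":1},{"dx":-3,"dy":-16,"dz":15,"twist":0,"jaw":1},{"dx":0,"dy":0,"dz":30,"twist":0,"jaw":1},{"dx":0,"dy":0,"dz":30,"twist":0,"jaw":1},{"dx":0,"dy":0,"dz":5,"twist":0,"jaw":1},{"dx":0,"dy":0,"dz":0,"twist":0,"jaw":1}])

```text
time: 18.1
tool_pos: [0.4799, 0.152, 0.1098]
eef_rot: [[0.987, 0.154, 0.043], [0.155, -0.988, -0.015], [0.04, 0.022, -0.999]]
force: [0.2, 0.3, -1.1]
finger_gap: 0.0123
```

```bash

python3 - <<'E'
from h import *
o,rt,im=wsnap('w17')
intool([.4746,.1574,.045],o)
intool([.4746,.1574,.045])
cv2.imwrite('pics/w17z.png',cv2.resize(im[140:300,180:340],None,fx=3.5,fy=3.5,interpolation=cv2.INTER_CUBIC))
E
```

```text
t 18.10 pos [0.4799 0.152  0.1098] psi 8.90 zax [ 0.043  -0.0152 -0.999 ] F [ 0.2223  0.3247 -1.0724] gap 0.0123 P in tool [-7.02 -7.55 64.41]
t 18.15 pos [0.48   0.1521 0.1102] psi 8.90 zax [ 0.0436 -0.0151 -0.9989] F [-0.354  -0.5289 -0.667 ] gap 0.0125 P in tool [-7.18 -7.49 64.78]
```

View pics/w17z.png

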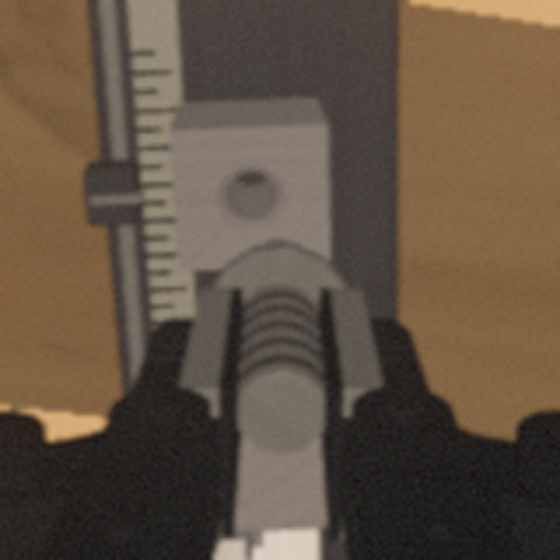

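Emit:
arm_command(plan=[{"dx":-6,"dy":-6,"dz":5,"twist":-1,"jaw":1},{"dx":-1,"dy":-1,"dz":5,"twist":0,"jaw":1}])

```text
time: 18.35
tool_pos: [0.4737, 0.1578, 0.1021]
eef_rot: [[0.984, 0.171, 0.048], [0.171, -0.985, -0.014], [0.045, 0.022, -0.999]]
force: [0.1, 0.2, -1.8]
finger_gap: 0.0122
```

```bash

python3 - <<'E'
from h import *
snapshot('wrist')
o,rt,im=wsnap('w18')
intool([.4746,.1574,.045],o)
intool([.4746,.1574,.045])
cv2.imwrite('pics/w18z.png',cv2.resize(im[140:300,180:340],None,fx=3.5,fy=3.5,interpolation=cv2.INTER_CUBIC))
E
```

```text
t 18.40 pos [0.4737 0.1577 0.1015] psi 9.87 zax [ 0.0476 -0.0143 -0.9988] F [-0.563   0.7101 -1.5761] gap 0.0128 P in tool [-1.65 -0.77 56.46]
t 18.45 pos [0.4737 0.1576 0.1016] psi 9.86 zax [ 0.0471 -0.0144 -0.9988] F [ 0.1419  0.6273 -0.6784] gap 0.0120 P in tool [-1.68 -0.88 56.53]
```

View pics/w18z.png

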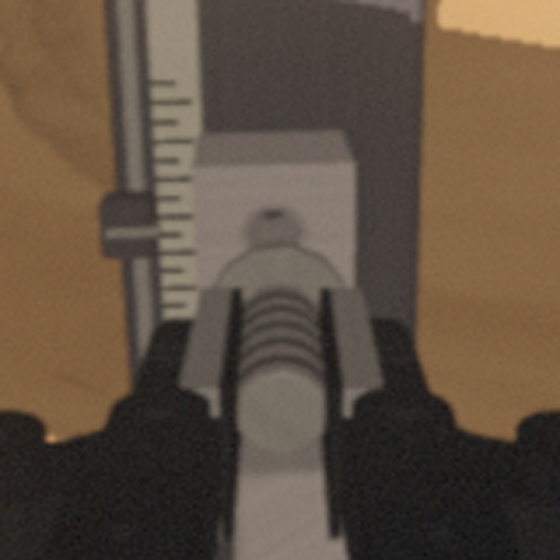

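```bash

python3 - <<'E'
from h import *
T=np.array(calibration('wrist')['T_tool_cam']);k,dd=K('wrist');print(T,k)
uv=(259.9,256.1);z=-.0241
q=cv2.undistortPoints(np.array([[uv]],float),k,dd).reshape(2);v=T[:3,:3]@np.r_[q,1]; s=(z-T[2,3])/v[2]; print(q,v,s,'head in tool',T[:3,3]+v*s)
E
```

```text
[[ 1.     -0.0011 -0.0009 -0.0004]
 [ 0.0013  0.965   0.2624 -0.0668]
 [ 0.0005 -0.2624  0.965  -0.143 ]
 [ 0.      0.      0.      1.    ]] [[266.1794   0.     259.8798]
 [  0.     266.1794 191.6074]
 [  0.       0.       1.    ]]
[0.0001 0.2428] [-0.001   0.4966  0.9013] 0.13194678264043147 head in tool [-0.0006 -0.0012 -0.0241]
```

Emit:
arm_command(plan=[{"dx":-1.3,"dy":-0.4,"dz":8,"twist":0,"jaw":1}])

```text
time: 18.55
tool_pos: [0.4735, 0.158, 0.0942]
eef_rot: [[0.984, 0.17, 0.049], [0.171, -0.985, -0.014], [0.046, 0.022, -0.999]]
force: [0.3, -0.4, -0.8]
finger_gap: 0.0129
```

```bash

python3 - <<'E'
from h import *
snapshot('wrist')
o,rt,im=wsnap('w19')
intool([.4746,.1574,.045],o)
cv2.imwrite('pics/w19z.png',cv2.resize(im[140:300,180:340],None,fx=3.5,fy=3.5,interpolation=cv2.INTER_CUBIC))
E
```

```text
t 18.60 pos [0.4724 0.1577 0.0925] psi 9.87 zax [ 0.0468 -0.0145 -0.9988] F [-1.3608  0.1817 -2.8931] gap 0.0125 P in tool [ 0.08 -0.35 47.56]
```

View pics/w19z.png

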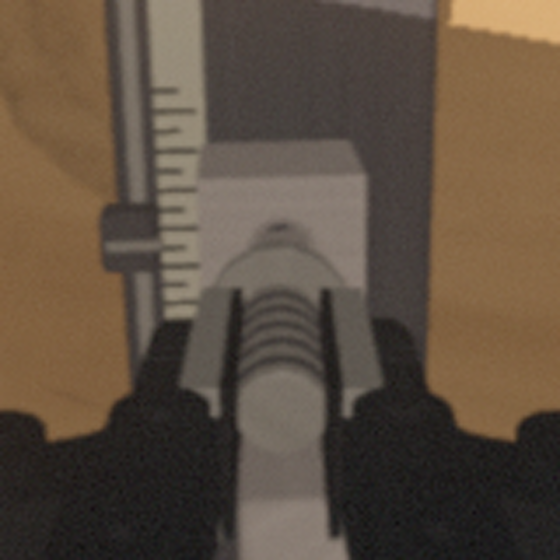

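Emit:
arm_command(plan=[{"dx":0.4,"dy":0.2,"dz":7,"twist":0,"jaw":1},{"dx":0,"dy":0,"dz":4,"twist":0,"jaw":1}])

```text
time: 18.85
tool_pos: [0.4734, 0.1574, 0.0812]
eef_rot: [[0.984, 0.171, 0.047], [0.171, -0.985, -0.015], [0.043, 0.022, -0.999]]
force: [0.3, -0.4, -0.2]
finger_gap: 0.0128
```

```bash

python3 - <<'E'
from h import *
intool([.4746,.1574,.045])
o,rt,im=wsnap('w20')
intool([.4746,.1574,.045])
cv2.imwrite('pics/w20z.png',cv2.resize(im[140:300,180:340],None,fx=3.5,fy=3.5,interpolation=cv2.INTER_CUBIC))
E
```

```text
t 18.85 pos [0.4734 0.1574 0.0812] psi 9.88 zax [ 0.0466 -0.0146 -0.9988] F [ 0.3428 -0.3905 -0.1556] gap 0.0128 P in tool [-0.44 -0.61 36.25]
t 18.90 pos [0.4734 0.1573 0.0809] psi 9.87 zax [ 0.0462 -0.0147 -0.9988] F [ 0.3772 -1.2682 -1.6011] gap 0.0124 P in tool [-0.32 -0.67 35.9 ]
```

View pics/w20z.png

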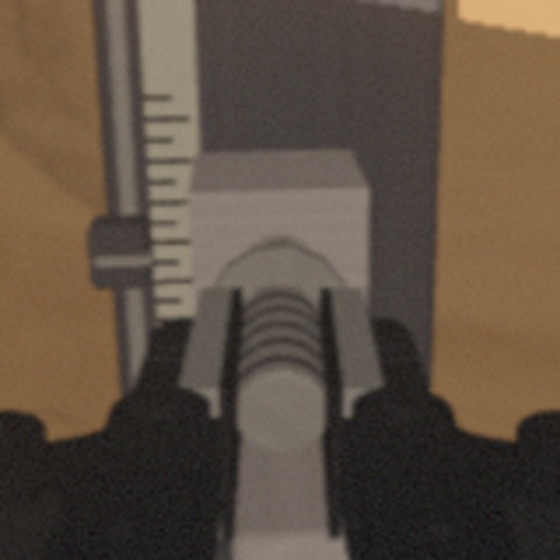

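Emit:
arm_command(plan=[{"dx":-0.3,"dy":0,"dz":6,"twist":0,"jaw":1},{"dx":0,"dy":0,"dz":7,"twist":0,"jaw":1}])

```text
time: 19.1
tool_pos: [0.4741, 0.1571, 0.0674]
eef_rot: [[0.984, 0.17, 0.047], [0.171, -0.985, -0.015], [0.044, 0.022, -0.999]]
force: [-0.6, -0.4, -1.0]
finger_gap: 0.0125
```

```bash

python3 - <<'E'
from h import *
intool([.4746,.1574,.045])
E
```

```text
t 19.10 pos [0.4741 0.1571 0.0674] psi 9.87 zax [ 0.0472 -0.0146 -0.9988] F [-0.6476 -0.3935 -0.9774] gap 0.0125 P in tool [-0.49 -0.73 22.42]
```

Emit:
arm_command(plan=[{"dx":0,"dy":0,"dz":6,"twist":0,"jaw":1},{"dx":0,"dy":0,"dz":2,"twist":0,"jaw":1}])

```text
time: 19.3
tool_pos: [0.4747, 0.1569, 0.0585]
eef_rot: [[0.984, 0.17, 0.047], [0.171, -0.985, -0.015], [0.044, 0.023, -0.999]]
force: [-7.1, -4.0, 31.1]
finger_gap: 0.0128
```

```bash

python3 - <<'E'
from h import *
o,rt,im=wsnap('w21')
intool([.4746,.1574,.045],o)
intool([.4746,.1574,.045])
cv2.imwrite('pics/w21z.png',cv2.resize(im[140:300,180:340],None,fx=3.5,fy=3.5,interpolation=cv2.INTER_CUBIC))
E
```

```text
t 19.30 pos [0.4747 0.1569 0.0585] psi 9.87 zax [ 0.047  -0.0147 -0.9988] F [-7.1494 -3.9641 31.1328] gap 0.0128 P in tool [-0.57 -0.82 13.52]
t 19.35 pos [0.4746 0.1568 0.0588] psi 9.87 zax [ 0.0466 -0.0149 -0.9988] F [-3.9429 -2.1431 10.5604] gap 0.0120 P in tool [-0.47 -0.87 13.76]
```

View pics/w21z.png

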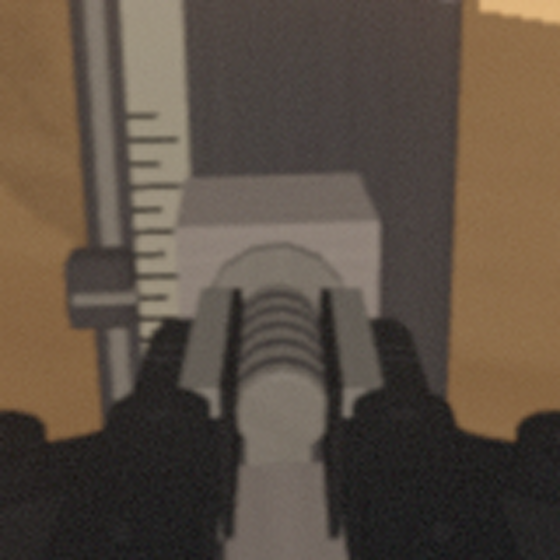

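Emit:
arm_command(plan=[{"dx":0,"dy":0,"dz":-0.5,"twist":0,"jaw":0},{"dx":0,"dy":0,"dz":0,"twist":0,"jaw":0},{"dx":0,"dy":0,"dz":0,"twist":0,"jaw":0},{"dx":0,"dy":0,"dz":-10,"twist":0,"jaw":0},{"dx":0,"dy":0,"dz":-30,"twist":0,"jaw":0},{"dx":0,"dy":20,"dz":-40,"twist":0,"jaw":0},{"dx":0,"dy":35,"dz":-20,"twist":0,"jaw":0},{"dx":0,"dy":40,"dz":0,"twist":0,"jaw":0},{"dx":0,"dy":0,"dz":0,"twist":0,"jaw":0}])

```text
time: 20.25
tool_pos: [0.4865, 0.0625, 0.1684]
eef_rot: [[0.984, 0.173, 0.049], [0.174, -0.985, -0.016], [0.045, 0.024, -0.999]]
force: [-0.3, 0.1, -0.5]
finger_gap: 0.0855
```

```bash

python3 - <<'E'
from h import *
o,rt,im=wsnap('w22')
intool([.4746,.1574,.045],o)
E
```

```text
t 20.25 pos [0.4865 0.0625 0.1684] psi 10.05 zax [ 0.0489 -0.0157 -0.9987] F [-0.2765  0.0774 -0.4618] gap 0.0855 P in tool [ -0.8  -98.49 121.15]
```

View pics/w22.png

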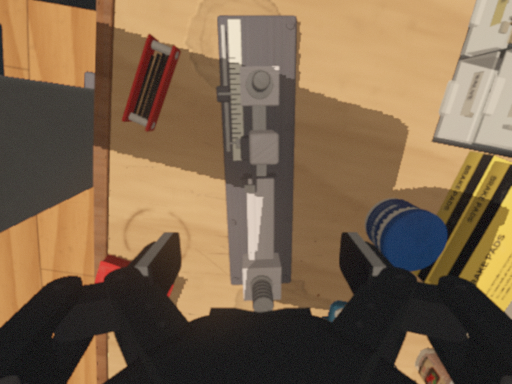

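```bash

python3 - <<'E'
from h import *
rt=pickle.load(open('w22.rt','rb')); im=cv2.imread('pics/w22.png')
cv2.imwrite('pics/w22z.png',cv2.resize(im[60:200,200:320],None,fx=4.2,fy=4.2,interpolation=cv2.INTER_CUBIC))
cv2.imwrite('pics/w22y.png',cv2.resize(im[240:320,210:320],None,fx=5,fy=5,interpolation=cv2.INTER_CUBIC))
print(proj('wrist',[[.4846,.1033,.076],[.4746,.1574,.083],[.5138,-.0541,.083]],rt))
E
```

```text
[[261.7202 147.75  ]
 [261.7034  79.4552]
 [263.2024 305.5853]]
```

View pics/w22z.png

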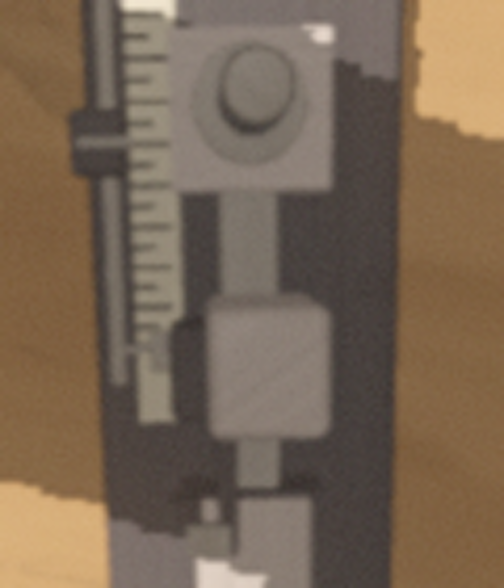

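View pics/w22y.png

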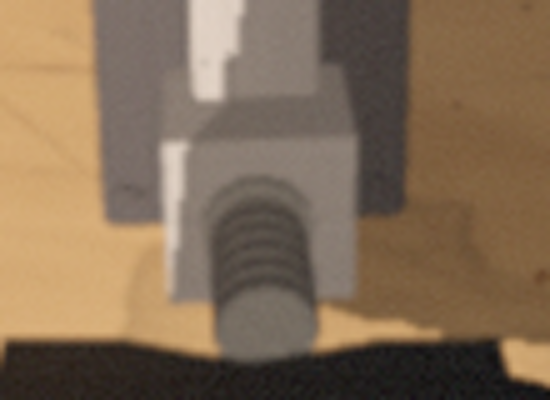

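```bash

python3 - <<'E'
from h import *
intool([.485,.1034,.060])
E
```

```text
t 20.30 pos [0.4864 0.064  0.1683] psi 10.06 zax [ 0.0488 -0.0151 -0.9987] F [-0.3612  1.0107 -1.063 ] gap 0.0852 P in tool [  0.64 -41.59 107.51]
```

Emit:
arm_command(plan=[{"dx":0.5,"dy":-20,"dz":10,"twist":-0.4,"jaw":0},{"dx":0.5,"dy":-20,"dz":20,"twist":0,"jaw":0},{"dx":0,"dy":0,"dz":30,"twist":0,"jaw":0},{"dx":0,"dy":0,"dz":15,"twist":0,"jaw":0},{"dx":0,"dy":0,"dz":0,"twist":0,"jaw":0}])

```text
time: 20.8
tool_pos: [0.4833, 0.1073, 0.0919]
eef_rot: [[0.982, 0.181, 0.051], [0.182, -0.983, -0.014], [0.047, 0.023, -0.999]]
force: [-0.1, -0.8, -0.2]
finger_gap: 0.0852
```

```bash

python3 - <<'E'
from h import *
snapshot('wrist')
o,rt,im=wsnap('w23')
intool([.485,.1034,.060],o)
cv2.imwrite('pics/w23z.png',cv2.resize(im[100:300,130:390],None,fx=3,fy=3,interpolation=cv2.INTER_CUBIC))
E
```

```text
t 20.85 pos [0.4837 0.1073 0.0928] psi 10.51 zax [ 0.0518 -0.0138 -0.9986] F [-0.2993  0.2992 -0.4332] gap 0.0853 P in tool [-0.97  3.31 32.85]
```

View pics/w23z.png

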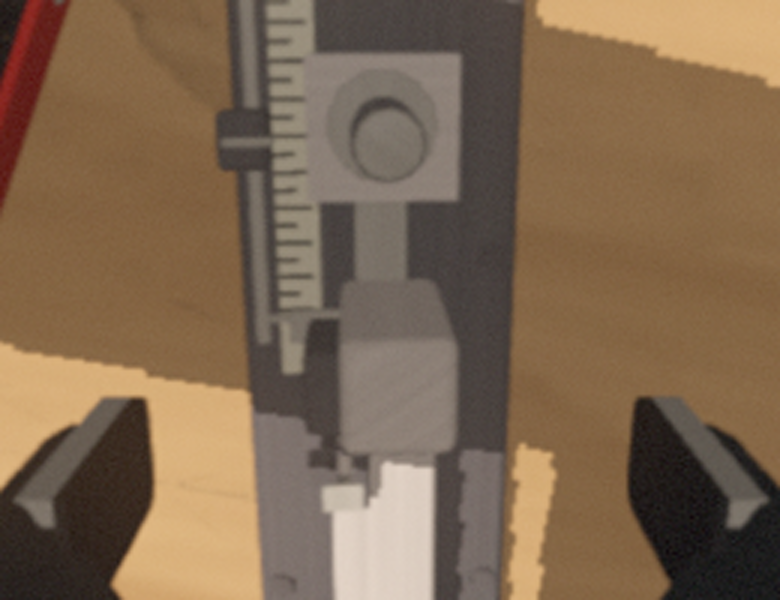

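Emit:
arm_command(plan=[{"dx":0,"dy":3,"dz":15,"twist":0,"jaw":0},{"dx":0,"dy":0,"dz":20,"twist":0,"jaw":0},{"dx":0,"dy":0,"dz":14,"twist":0,"jaw":0},{"dx":0,"dy":0,"dz":0,"twist":0,"jaw":0}])

```text
time: 21.3
tool_pos: [0.4903, 0.1047, 0.0484]
eef_rot: [[0.982, 0.181, 0.061], [0.182, -0.983, -0.013], [0.058, 0.023, -0.998]]
force: [-0.1, -1.2, 0.0]
finger_gap: 0.0853
```

```bash

python3 - <<'E'
from h import *
snapshot('wrist')
o,rt,im=wsnap('w24')
intool([.485,.1034,.060],o)
cv2.imwrite('pics/w24z.png',cv2.resize(im[80:300,130:390],None,fx=2.7,fy=2.7,interpolation=cv2.INTER_CUBIC))
E
```

```text
t 21.35 pos [0.4908 0.1048 0.0492] psi 10.53 zax [ 0.0623 -0.0124 -0.998 ] F [-0.2155  0.1376 -0.1349] gap 0.0853 P in tool [ -5.27   0.58 -11.08]
```

View pics/w24z.png

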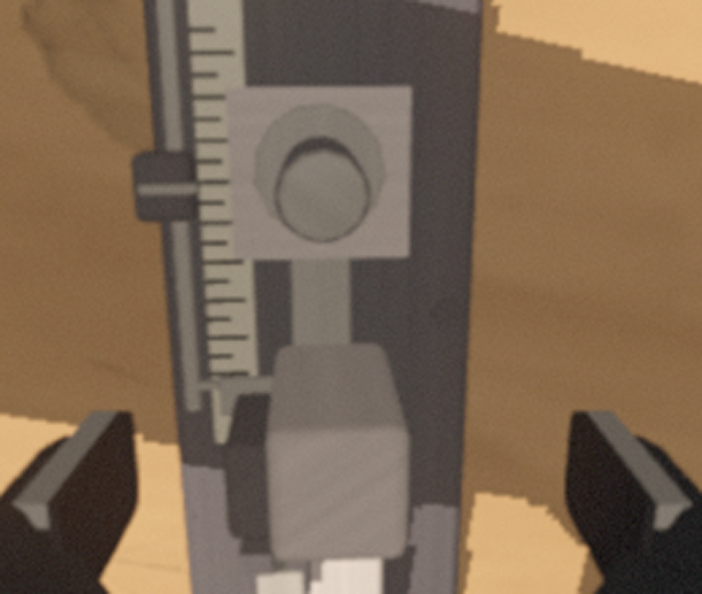

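Emit:
arm_command(plan=[{"dx":-4,"dy":1,"dz":7,"twist":0,"jaw":0},{"dx":0,"dy":0,"dz":0,"twist":0,"jaw":0}])

```text
time: 21.6
tool_pos: [0.4883, 0.1031, 0.0439]
eef_rot: [[0.981, 0.182, 0.066], [0.183, -0.983, -0.012], [0.063, 0.024, -0.998]]
force: [-0.2, 0.1, 0.0]
finger_gap: 0.0853
```

```bash

python3 - <<'E'
from h import *
snapshot('wrist')
intool([.485,.1034,.060])
E
```

```text
t 21.65 pos [0.4889 0.1032 0.0443] psi 10.54 zax [ 0.0668 -0.0117 -0.9977] F [ 0.6841 -0.0685 -0.0804] gap 0.0855 P in tool [ -2.79  -0.48 -15.89]
```

Emit:
arm_command(plan=[{"dx":-3,"dy":0,"dz":2,"twist":0,"jaw":0.3},{"dx":-0.5,"dy":0,"dz":0,"twist":0,"jaw":0.45}])

```text
time: 21.85
tool_pos: [0.4857, 0.1026, 0.0426]
eef_rot: [[0.981, 0.181, 0.068], [0.183, -0.983, -0.012], [0.065, 0.024, -0.998]]
force: [0.2, 0.6, 0.2]
finger_gap: 0.0588
```

```bash

python3 - <<'E'
from h import *
o,rt,im=wsnap('w25')
intool([.485,.1034,.060])
cv2.imwrite('pics/w25z.png',cv2.resize(im[80:300,130:390],None,fx=2.7,fy=2.7,interpolation=cv2.INTER_CUBIC))
E
```

```text
t 21.90 pos [0.4859 0.1026 0.0428] psi 10.54 zax [ 0.0683 -0.0116 -0.9976] F [0.1714 0.1103 0.2172] gap 0.0515 P in tool [  0.36  -0.55 -17.28]
```

View pics/w25z.png

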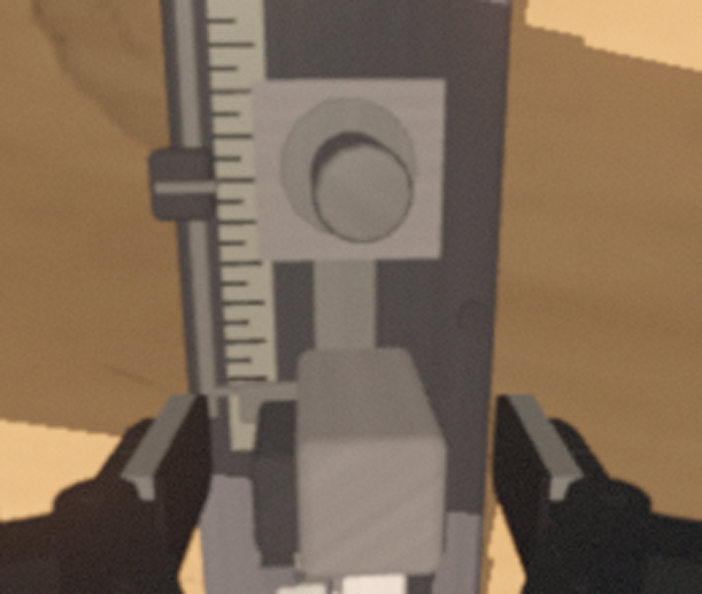

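Emit:
arm_command(plan=[{"dx":0.7,"dy":0,"dz":1,"twist":0,"jaw":0.6},{"dx":0,"dy":0,"dz":0,"twist":0,"jaw":0.8},{"dx":0,"dy":0,"dz":0,"twist":0,"jaw":1}], squeeze=45)

```text
time: 22.2
tool_pos: [0.4883, 0.1031, 0.0424]
eef_rot: [[0.981, 0.181, 0.071], [0.182, -0.983, -0.011], [0.068, 0.024, -0.997]]
force: [-1.1, -0.9, -0.3]
finger_gap: 0.027
```

```bash

python3 - <<'E'
from h import *
o,rt,im=wsnap('w26')
intool([.485,.1034,.060])
E
```

```text
t 22.25 pos [0.4883 0.1031 0.0424] psi 10.51 zax [ 0.0709 -0.0109 -0.9974] F [3.3603 1.0137 0.7358] gap 0.0269 P in tool [ -1.95  -0.48 -17.78]
```

```bash

python3 - <<'E'
from h import *
o,rt,im=wsnap('w27')
intool([.485,.1034,.060])
cv2.imwrite('pics/w27z.png',cv2.resize(im[80:300,130:390],None,fx=2.7,fy=2.7,interpolation=cv2.INTER_CUBIC))
E
```

```text
t 22.30 pos [0.4883 0.1031 0.0424] psi 10.51 zax [ 0.0711 -0.0109 -0.9974] F [2.4937 1.0874 0.9537] gap 0.0269 P in tool [ -1.95  -0.51 -17.78]
```

View pics/w27z.png

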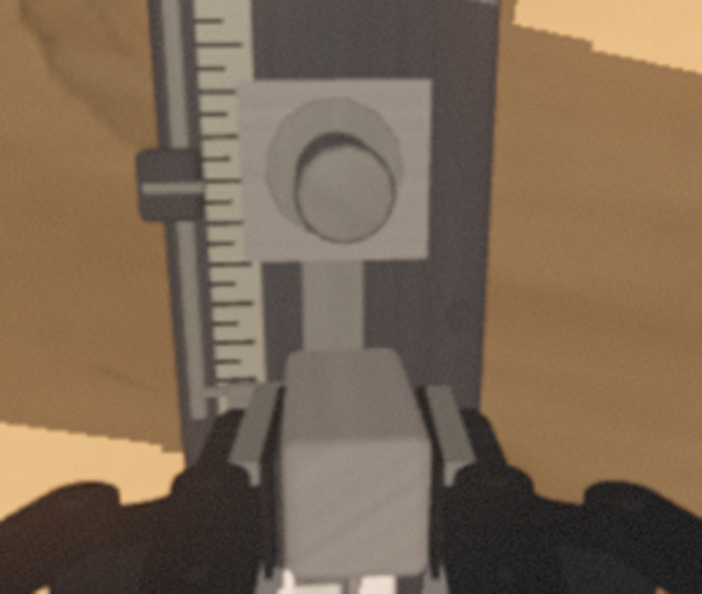

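Emit:
arm_command(plan=[{"dx":0,"dy":-6,"dz":0,"twist":0,"jaw":1},{"dx":0,"dy":-10,"dz":0,"twist":0,"jaw":1},{"dx":0,"dy":-10,"dz":0,"twist":0,"jaw":1},{"dx":0,"dy":-8,"dz":0,"twist":0,"jaw":1}])

```text
time: 22.7
tool_pos: [0.4818, 0.1367, 0.0424]
eef_rot: [[0.981, 0.179, 0.07], [0.18, -0.984, -0.013], [0.067, 0.025, -0.997]]
force: [2.1, -3.6, 4.1]
finger_gap: 0.0271
```

```bash

python3 - <<'E'
from h import *
snapshot('wrist')
o,rt,im=wsnap('w28')
intool([.4883,.1031,.0424]) # start TCP
cv2.imwrite('pics/w28z.png',cv2.resize(im[80:300,130:390],None,fx=2.7,fy=2.7,interpolation=cv2.INTER_CUBIC))
E
```

```text
t 22.80 pos [0.4818 0.1371 0.0423] psi 10.47 zax [ 0.07   -0.0123 -0.9975] F [ 0.2854 -2.327   6.478 ] gap 0.0272 P in tool [ 0.24 34.61  0.82]
```

View pics/w28z.png

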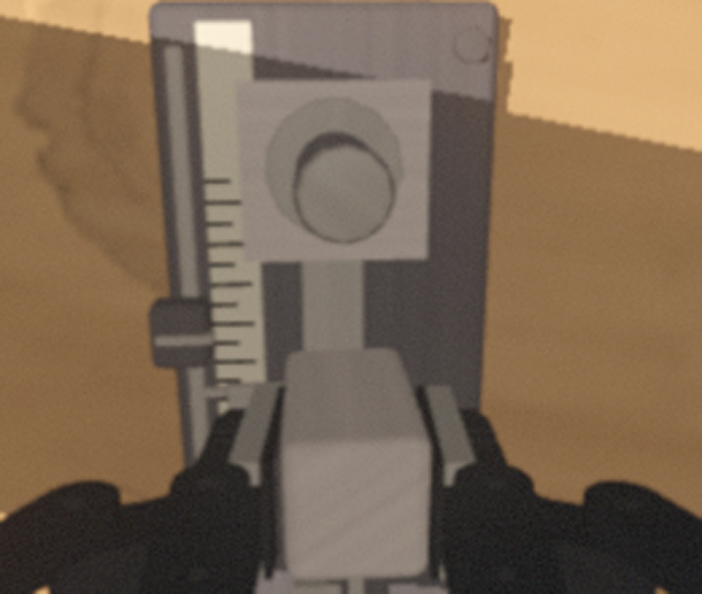

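```bash

python3 - <<'E'
from h import *
rt=pickle.load(open('w28.rt','rb'));r7=pickle.load(open('w27.rt','rb'))
f=lambda u,v:(130+u/2.7-.31,80+v/2.7-.31)
u=np.array([-.182,.983])
c,p=onz('wrist',[f(212,341),f(207,393)],.02,rt); print(c,p,(c-p)[:2]@u)
c,p=onz('wrist',[f(203,188),f(207,393)],.02,r7); print(c,p,(c-p)[:2]@u)
E
```

```text
[0.4475 0.1439 0.02  ] [0.448  0.1304 0.02  ] 0.013407766634920007
[0.4475 0.1452 0.02  ] [0.4546 0.0959 0.02  ] 0.049803132784432186
```

Emit:
arm_command(plan=[{"dx":0,"dy":-7,"dz":0,"twist":0,"jaw":1},{"dx":0,"dy":-5,"dz":0,"twist":0,"jaw":1}])

```text
time: 23.0
tool_pos: [0.4795, 0.1488, 0.0424]
eef_rot: [[0.981, 0.18, 0.07], [0.181, -0.983, -0.013], [0.066, 0.025, -0.997]]
force: [2.1, -3.4, 4.8]
finger_gap: 0.0271
```

```bash

python3 - <<'E'
from h import *
snapshot('wrist');snapshot('wrist')
o,rt,im=wsnap('w29')
intool([.4883,.1031,.0424]) # start TCP
cv2.imwrite('pics/w29z.png',cv2.resize(im[160:280,160:340],None,fx=4.4,fy=4.4,interpolation=cv2.INTER_CUBIC))
E
```

```text
t 23.15 pos [0.4795 0.1488 0.0423] psi 10.48 zax [ 0.0697 -0.0127 -0.9975] F [ 1.4137 -2.4116  5.9943] gap 0.0270 P in tool [ 0.35 46.52  1.13]
```

View pics/w29z.png

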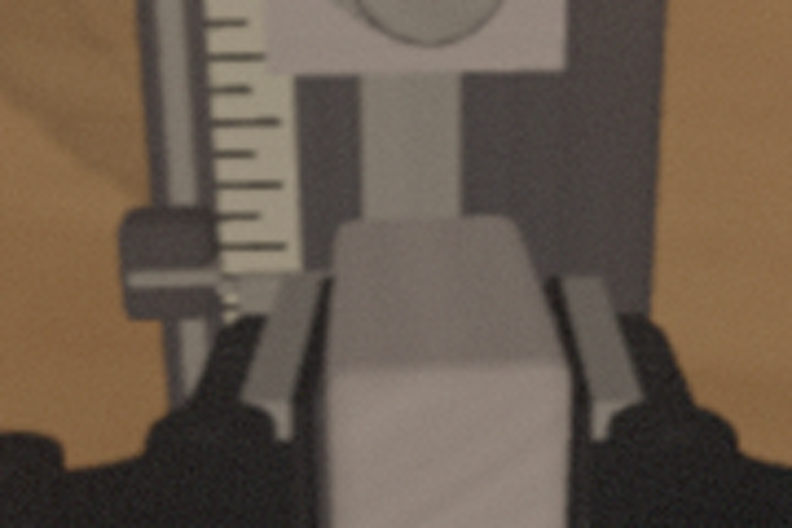

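Emit:
arm_command(plan=[{"dx":0,"dy":-1.8,"dz":0,"twist":0,"jaw":1}])

```text
time: 23.25
tool_pos: [0.4792, 0.1504, 0.0424]
eef_rot: [[0.981, 0.18, 0.07], [0.181, -0.983, -0.013], [0.066, 0.025, -0.997]]
force: [2.3, -3.5, 3.7]
finger_gap: 0.0269
```

```bash

python3 - <<'E'
from h import *
snapshot('wrist');snapshot('wrist')
o,rt,im=wsnap('w30')
intool([.4883,.1031,.0424]) # start TCP
cv2.imwrite('pics/w30z.png',cv2.resize(im[190:260,170:270],None,fx=8,fy=8,interpolation=cv2.INTER_CUBIC))
ts=snapshot('top'); cv2.imwrite('pics/t30.png',cv2.resize(ts[130:260,210:410],None,fx=4,fy=4,interpolation=cv2.INTER_CUBIC))
sc=snapshot('scene'); cv2.imwrite('pics/s30.png',cv2.resize(sc[160:290,200:390],None,fx=4,fy=4,interpolation=cv2.INTER_CUBIC))
E
```

```text
t 23.40 pos [0.4792 0.1505 0.0423] psi 10.48 zax [ 0.0696 -0.0127 -0.9975] F [ 1.3423 -2.6446  4.3897] gap 0.0269 P in tool [ 0.35 48.29  1.18]
```

View pics/w30z.png

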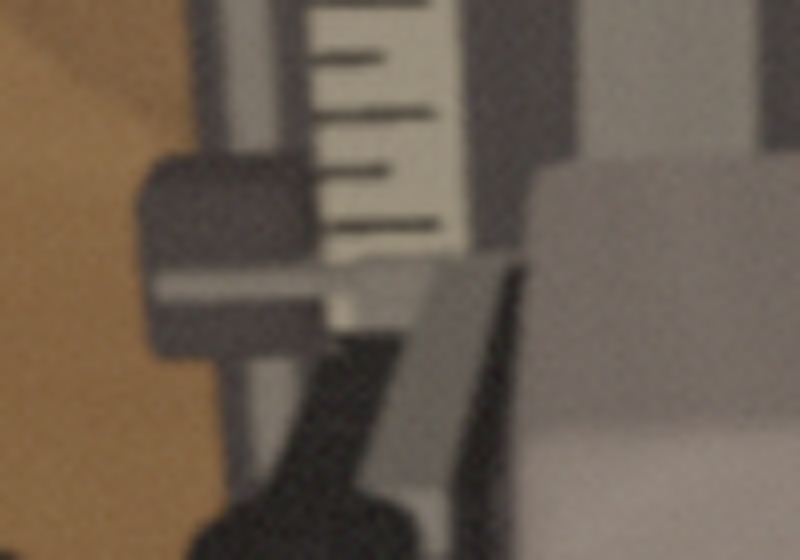

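View pics/t30.png

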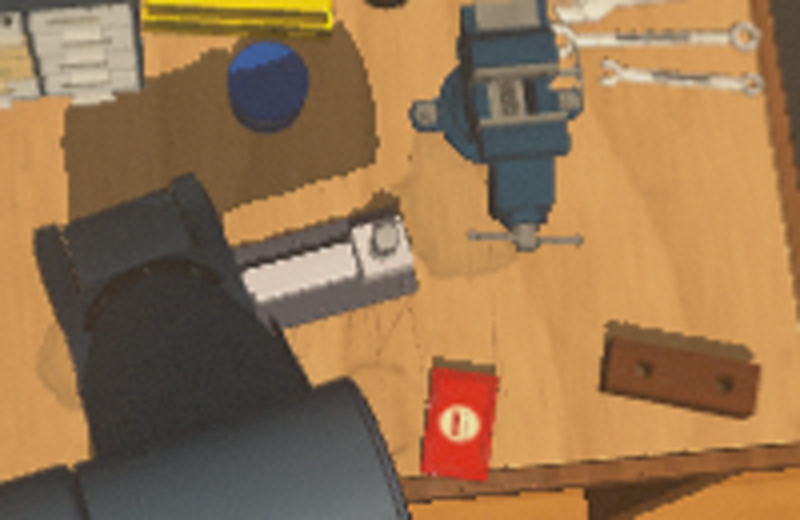

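View pics/s30.png

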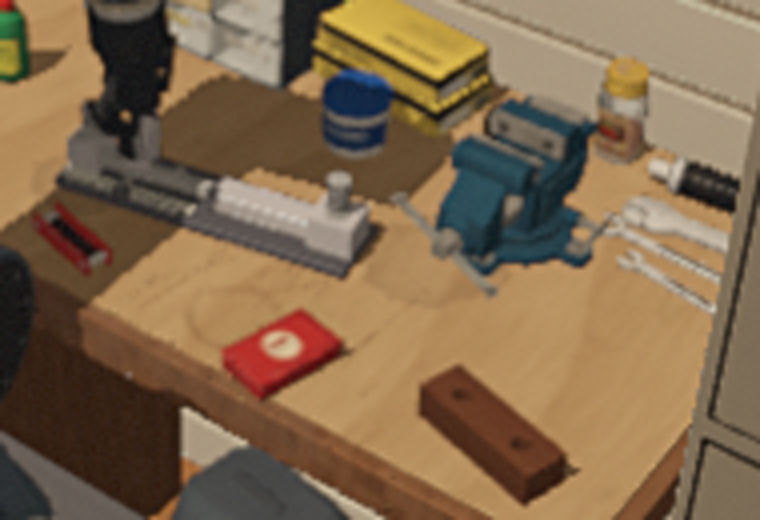

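```bash

python3 - <<'E'
import cv2,numpy as np
for n in ['w29','w30']:
    im=cv2.imread(f'pics/{n}.png')[212:242,182:228]
    g=cv2.normalize(im,None,0,255,cv2.NORM_MINMAX)
    cv2.imwrite(f'pics/{n}c.png',cv2.resize(g,None,fx=16,fy=16,interpolation=cv2.INTER_NEAREST))
E
```

```text
(no output)
```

View pics/w30c.png

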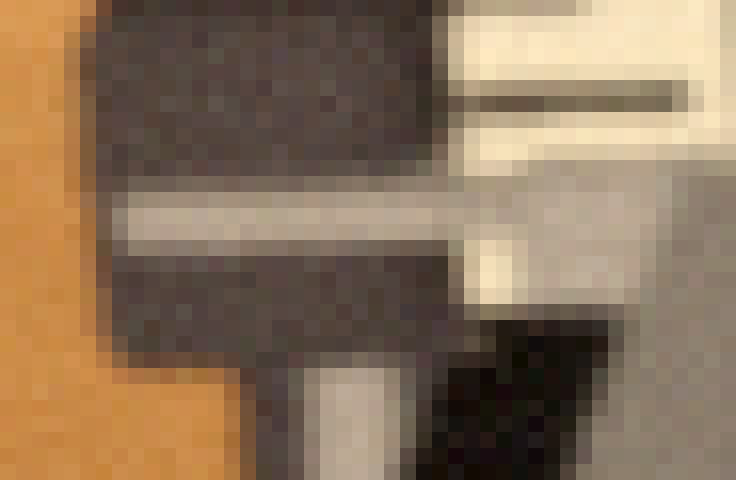

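View pics/w29c.png

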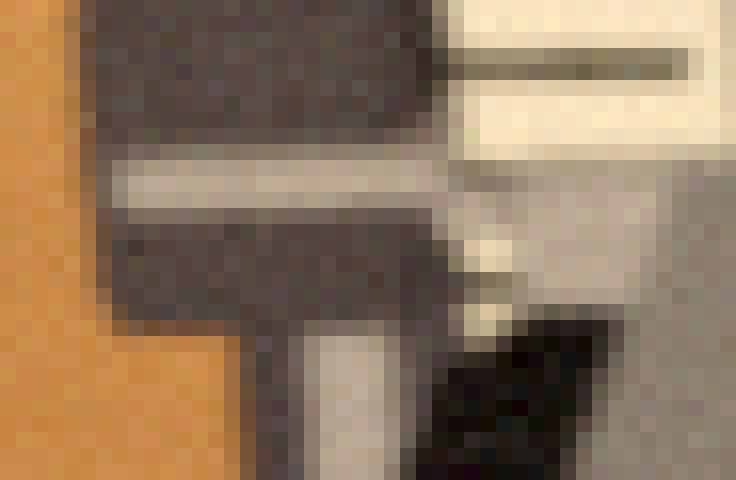

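View pics/w30.png

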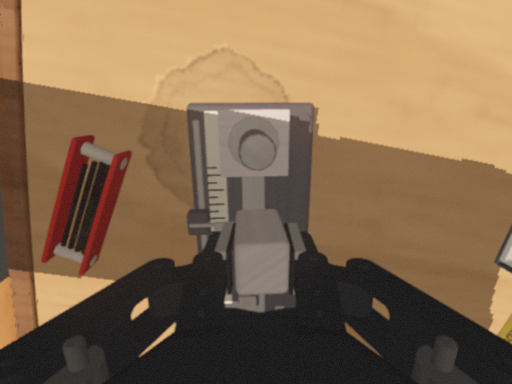

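The slim pin's flange sits flat on the end block (254,142). The grip is held at (260,250), and the clip mark at (200,225) is level with the pointer. The scene and top views show the thick pin home and the tin and grease tub where they were. I'm handing in.

```bash
python3 - <<'E'
from h import *
o=get_obs(); print(o['time'],o['tool_pos'],o['force'],o['finger_gap'])
print(hand_in())
E
```

```text
23.5 [0.4792 0.1505 0.0424] [ 1.6744 -2.3502  5.9233] 0.026750121388625727
the job is handed in; nothing more can be done
None
```

I put the thick pin in the fixed block and the slim pin in the end block with the arm still pushed in, each down on its flange. I then squeezed the grip at 45 N and drew the arm out about 48 mm to the index clip. I handed in at 23.5 s, still holding the grip; no verdict is reported.

**Last checks:**
- **Pointer:** it looks level with the clip mark to about 0.5 mm in the wrist picture.
- **Pins:** the slim pin's flange sits flat. The thick pin looks home from above, and nothing was touching either pin. Each came down with the tool within about 0.5 mm of the height expected at home.
- **Grip:** the finger gap read 26.8 mm. Readings ran about 1.2 mm low on the pin heads, so this matches the 28 mm of a fully pressed button. The held pose was steady over the last 0.25 s.
- **Bystanders:** the hub, tin and grease tub look unmoved by eye. I measured none of them again at the end. The clip mark came out within about 1.5 mm of where it had been when I last measured it, 14 mm short of the clip.

**Disagreements:**
- The tool leaned about 4° by the end, because lean built up as the moves went on and the interface offers no way to correct it.
- My first estimate from the pictures gave an extension of 49.2–49.8 mm, against the 48.3 mm the arm travelled. I went by the direct view of pointer and mark.
- The calibration readout varied by about 0.6 mm between calls.

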